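# Fetch the wooden plane from behind the containers

### The arm

A 6-joint arm with a two-finger parallel gripper is mounted at the origin on the work surface. World frame = base frame: x ahead of the robot, y to its left, z up, the work surface at z = 0. Lengths are in m, angles in rad, forces in N, time in s.
With the tool pointing down it reaches from about 0.3 to 0.775 m from the base axis. Payload 14.6 kg.
Tool frame: the origin (TCP) lies on the mounting face of the last link; the fingertips stand 199 mm ahead of it and the grasp point (between the pads) lies 180 mm ahead of it; z points along the fingers, y is the line along which they close (so a half turn about z gives the same grasp; the last joint's range is limited). The gripper opens to 94 mm and grips with 3 to 60 N. Pads are 16 mm wide; open, the fingers measure 119 mm over their backs; the gripper's body (75 mm by 177 mm) begins 78 mm behind the grasp point.
Start: joints at [-1.317, 0.3, 1.521, -0, 1.321, -0.067], TCP at [0.173, -0.522, 0.405] pointing down, gripper open.
Joint ranges: [-3.03, 3.03], [-0.79, 2.21], [0.23, 2.52], [-1.04, 4.18], [0, 3.07], [-2.55, 2.55]. Speed limits (rad/s): [2.22, 2.22, 2.57, 3.14, 3.14, 3.14].

### API

Orientations are given as [roll, pitch, yaw] about the fixed x, y, z axes, in that order (R = Rz(yaw) Ry(pitch) Rx(roll)).
In Python, from station import telemetry, cams, workorder, finder gives the robot as it stands.
- The arm moves only by the tool jog_arm, never from a script. Its argument "rows" is a list of rows, each an object with "gripper": the finger opening in m, from 0 to 0.094; "slide": the shift along the tool's x, y, z in m, a list of three; "spin": the turn about the tool's z in rad. In form: [{"gripper": gripper, "slide": [tx, ty, tz], "spin": spin}, ...]. A call has 1 to 8 rows; each row is the pose to reach, as a shift and turn from the pose commanded when the call began, along the tool's axes at that moment; what a row does not reach only later rows make up. A row lasts 1/10 s, in which the tool goes at most 50 mm and 8.59 degrees, less where a joint would pass 70% of its speed; a pose out of reach is approached as far as the arm can. A call with a gripper value outside its range is refused whole. The fingers move at their own pace and stop on an object; "squeeze" is the grip in N (left out, the last holds). Time passes only in rows, so rows that repeat a pose let the fingers close. It gives the time, the measured TCP pose, the force, the opening and the grip force at its end, in the units of the state.
- telemetry.get_obs(): the state, without advancing time (a new reading comes with each control period).
- cams.camera(name): name is "scene" or "side" or "wrist"; returns (picture, depth): 400x640x3 uint8, red, green, blue; 400x640 float32, m along the optical axis (not along the pixel's ray), 0 where there is no reading.
- cams.camera_info(name): a dict with "camera_matrix" (3x3 intrinsics, pixels), "k1" (the pictures are not rectified: a ray, as slopes to the right and down, at radius r is drawn at 1 + k1 r^2 times it, then the intrinsics apply), "R" (3x3) and "t" (3): a world point X has camera coordinates R X + t; the wrist camera has in their place "tool_from_camera" (4x4, takes a point from camera to tool coordinates, whose origin is the TCP and whose axes are the flange's). Camera axes: x right, y down, z forward; pixel columns grow to the right and rows downward; lengths in m; the calibration is good to about 2 mm. A picture is of the moment at which its call begins: read the wrist's pose just before it. camera_info takes no time and is no camera call.
- workorder.hand_in(): hands the job in; it is judged then, once.
Trained networks look in the newest picture that a camera, given by its name, has taken for a name from the list of things; names that differ only in an ending like _2 or _b are one class to them, and where a whole thing is asked for, a point or a joint stands for the part that bears it (a point fixed in the world has none). Each returns a list of dicts, best first, with "confidence" (0 to 1); they miss things now and then, are a little off and sometimes report something else, mostly with a low value. They report only what shows in the picture. A call takes as long as a camera call. They do not tell look-alikes from the thing itself.
- finder.find_in(target, camera): "point" ([x, y, z] in m, in world coordinates, good to about 4 mm: the middle of the surface that is visible of it).
- finder.masks_of(target, camera): "region" (400x640 bool, what is visible of it).
The state is a dict: "time_s": time; "qpos": joint angles; "joint_vel": joint speeds; "tau": joint torques, N m; "ee_pos": TCP position; "eef_rot": TCP orientation; "force": force on the tool from outside, world axes, zero at the start; "moment": the same for the moment, N m; "grip_width": finger opening in m; "grip_force": force on a finger pad.
Only numpy, scipy, OpenCV 4.12 (cv2) and the standard library are available. Lean on these libraries where they do the work, as an engineer would, in place of code of your own. Each camera call takes 0.05 s, during which the arm holds its last target. There are 200 camera calls.

### The job

The small wooden plane stands boxed in by three containers in the plywood rack. Move the tin, the jar and the canister out of its way into the shallow side tray, and only when all three stand there take the plane out and lay it on the pine board, upright, along it and between the two pencil lines in the middle. Then put each container back in the rack on the very place where it stood at the start. Keep the containers upright throughout.

Things in the scene. Friction and masses are not known exactly. Their poses are not given: they have to be found in the camera images.
- plane: Small wooden hand plane: dark block 130 long (its x) x 46 wide (y) x 48 mm high; a slanted steel iron and light wedge rise to about 64 mm in mid-top. Origin: centre of its underside, z up. 0.42 kg. Grip it across the 46 mm. At the start it lies in the rack along the rack's x, about 5 to 25 mm from the container on each side.
- tin: Round bare steel tin with a flat lid, diameter 68 mm (the widest of the three), 88 mm high, closed, about 0.4 kg. Origin: centre of its underside, z up.
- jar: Round clear glass jar of brass screws with a dark steel lid, the slimmest and tallest: diameter 54 mm up to 94 mm, lid diameter 52 mm up to 112 mm, closed, about 0.35 kg. Origin: centre of its underside, z up.
- canister: Square white plastic canister, 56 x 56 mm and 90 mm high, rounded edges, black screw cap (diameter 26 mm) in mid-top up to 104 mm. About 0.38 kg. Origin: centre of its underside, z up, x and y square to its sides. At the start within 0.2 rad of square to the rack; its turn does not matter when set down.
- rack: Fixed plywood rack, floor top 10 mm above its origin, open at the front (-x); walls 45 high, 10 thick at back and sides. Inner back face at x +80, sides at y +-118, front edge x -156 mm. Origin: on the table under the plane's place. Dark 76 mm rings mark the container places: (x -5, y 69), (-5, -69), (-112, 0) mm. Which container stands on which ring (within 3 mm) varies.
- tray: Fixed shallow wooden tray, the side area: 300 mm (its x) x 150 mm (its y) outside, rim 6 mm thick and 14 mm high, floor 6 mm thick. Origin: centre of its underside. It is empty at the start and lies to the robot's left or right; the three containers fit in a row along its x.
- board: Fixed pine board 250 (its x) x 85 (y) x 22 mm thick, between two short steel bench dogs (16 mm high) at its ends, on the other side of the table from the tray. Two dark pencil lines across it, 65 mm either side of its middle, show where the plane's ends go. Origin: centre of its underside; its top is 22 mm above.
Things that resemble listed ones, but are neither listed nor needed, are in the scene too. What is shaped like the tin but red is not meant.

How it is judged:
On the way, in this order (a step that is already met when the one before it is completed fails the run):
1. tin, jar and canister all stand in the side tray, with the plane still in its place (moved less than 30 mm) (x of tin in the frame of tray between -0.125 and 0.125 m and y of tin in the frame of tray between -0.05 and 0.05 m and z of each of tin, jar, canister in the frame of tray below 0.013 m and angle between each of tin, jar, canister's own z axis and vertical below 0.12 rad and x of jar in the frame of tray between -0.125 and 0.125 m and y of jar in the frame of tray between -0.05 and 0.05 m and x of canister in the frame of tray between -0.125 and 0.125 m and y of canister in the frame of tray between -0.05 and 0.05 m and distance of plane from where it was at the start of the episode below 0.03 m), for 0.2 s.
2. the plane lies on the board between the lines, while the three containers still stand in the tray (x of tin in the frame of tray between -0.125 and 0.125 m and y of tin in the frame of tray between -0.05 and 0.05 m and z of each of tin, jar, canister in the frame of tray below 0.013 m and angle between each of tin, jar, canister's own z axis and vertical below 0.12 rad and x of jar in the frame of tray between -0.125 and 0.125 m and y of jar in the frame of tray between -0.05 and 0.05 m and x of canister in the frame of tray between -0.125 and 0.125 m and y of canister in the frame of tray between -0.05 and 0.05 m and x of plane in the frame of board between -0.015 and 0.015 m and y of plane in the frame of board between -0.015 and 0.015 m and z of plane in the frame of board between 0.017 and 0.027 m and angle between the x axis of plane and the x axis of board, either way round below 0.2 rad and angle between plane's own z axis and vertical below 0.1 rad), for 0.2 s.
At the end, for the whole second after the job is handed in: The plane lies sole down on the board, within 15 mm of its middle along and across, aligned with it within 0.2 rad (either way round), and tin, jar and canister each stand upright within 15 mm of where they stood at the start; all at rest and released (x of plane in the frame of board between -0.015 and 0.015 m and y of plane in the frame of board between -0.015 and 0.015 m and z of plane in the frame of board between 0.017 and 0.027 m and angle between the x axis of plane and the x axis of board, either way round below 0.2 rad and angle between each of plane, tin, jar, canister's own z axis and vertical below 0.1 rad and linear speed of each of plane, tin, jar, canister below 0.02 m/s and angular speed of each of plane, tin, jar, canister below 0.2 rad/s and distance of each of tin, jar, canister from where it was at the start of the episode below 0.015 m); the robot touches nothing.
It fails at once if the tin tipped over (leans more than 0.6 rad) (angle between tin's own z axis and vertical above 0.6 rad).
It fails at once if the jar tipped over (leans more than 0.6 rad) (angle between jar's own z axis and vertical above 0.6 rad).
It fails at once if the canister tipped over (leans more than 0.6 rad) (angle between canister's own z axis and vertical above 0.6 rad).
It also fails if it takes over 141 s, if anything falls off the work surface, if the arm or the gripper's body presses on something with over 40 N, if the wrist force passes 120 N, or if a joint passes its speed limit or range.

## Working session

There is one attempt and no reset: what is moved stays moved. The work goes in short steps, Python scripts to look and compute and a tool call to move; the robot and the scene stay as the last step left them, time stands still between calls to the robot, and variables do not carry over. Pictures are saved under pics/ and viewed, at most 14 in all, crops included, and the job is handed in when it is done.

Besides the shell and the picture viewer there is one more tool, called after ">>>" by a JSON object that holds its "fn" and its "kwargs", one argument or row to a line. jog_arm: Moves the arm, as the interface text tells. Its arguments: {"type":"object","properties":{"rows":{"type":"array","items":{"type":"object","properties":{"gripper":{"type":"number"},"slide":{"type":"array","items":{"type":"number"}},"spin":{"type":"number"}}}},"squeeze":{"type":"number"}},"required":["rows"]}

```bash
mkdir -p pics; ls
cat > h.py <<'E'
import numpy as np, cv2
from station import telemetry, cams, workorder, finder
from scipy.spatial.transform import Rotation as Ro
def obs(): return telemetry.get_obs()
def ext(n,o=None):
    ci=cams.camera_info(n)
    if 'R' in ci: return ci,np.array(ci['R']),np.array(ci['t'])
    o=o or obs(); T=np.eye(4); T[:3,:3]=Ro.from_euler('xyz',o['eef_rot']).as_matrix(); T[:3,3]=o['ee_pos']
    W=np.linalg.inv(T@np.array(ci['tool_from_camera'])); return ci,W[:3,:3],W[:3,3]
def rays(ci,px):
    K=np.array(ci['camera_matrix']); 
    return cv2.undistortPoints(np.float64(px).reshape(-1,1,2),K,np.array([ci['k1'],0,0,0,0.])).reshape(-1,2)
def cloud(n,dep,px,o=None):
    ci,R,t=ext(n,o); px=np.array(px); d=dep[px[:,1],px[:,0]]; r=rays(ci,px)
    X=np.c_[r*d[:,None],d]; return (X-t)@R, d>0
def onplane(n,px,z,o=None):
    ci,R,t=ext(n,o); r=rays(ci,px); D=np.c_[r,np.ones(len(r))]@R; C=-R.T@t
    return C+D*((z-C[2])/D[:,2])[:,None]
def proj(n,X,o=None):
    ci,R,t=ext(n,o); 
    return cv2.projectPoints(np.float64(X).reshape(-1,1,3),cv2.Rodrigues(R)[0],t,np.array(ci['camera_matrix']),np.array([ci['k1'],0,0,0,0.]))[0].reshape(-1,2)
E
python3 - <<'E'
from h import *
print(obs())
for n in ['scene','side','wrist']:
    p,d=cams.camera(n); cv2.imwrite(f'pics/{n}0.png',p[:,:,::-1]); np.save(f'{n}0.npy',d)
    if n!='wrist':
        ci,R,t=ext(n); print(n,-R.T@t, ci['camera_matrix'],ci['k1'])
        for T in ['plane','tin','jar','canister','rack','tray','board']:
            print(n,T,[(np.round(f['point'],3).tolist(),round(f['confidence'],2),proj(n,f['point']).round().tolist()) for f in finder.find_in(T,n)])
print(cams.camera_info('wrist'))
E
```

```text
pics
{'time_s': 0.0, 'qpos': array([-1.31659730e+00,  3.00438889e-01,  1.52155700e+00,  9.74333282e-06,
        1.32068168e+00, -6.66073036e-02]), 'joint_vel': array([5.79939146e-04, 3.84395522e-04, 2.64473544e-04, 6.24032137e-05,
       4.04051843e-04, 1.67430149e-04]), 'tau': array([ 4.30283990e-05, -5.31807482e+01, -3.52731550e+01,  7.08829123e-02,
        2.44949665e-02, -1.29725327e-04]), 'ee_pos': array([ 0.17341853, -0.52191085,  0.40411406]), 'eef_rot': array([-3.14051078e+00, -8.16260782e-05,  3.20803867e-01]), 'force': array([ 0.70153938,  0.43772528, -0.14726158]), 'moment': array([-0.03665238, -0.05104341, -0.02602169]), 'grip_force': 0.0, 'grip_width': 0.09409841836124347}
scene [1.02561169 0.36536344 0.70329278] [[380.78429249   0.         319.85467873]
 [  0.         380.78429249 201.40054192]
 [  0.           0.           1.        ]] -0.0716304547771566
scene plane [([0.64, 0.026, 0.056], 0.95, [[297.0, 228.0]])]
scene tin [([0.625, -0.037, 0.085], 0.85, [[278.0, 202.0]]), ([0.624, -0.157, 0.073], 0.68, [[239.0, 184.0]])]
scene jar [([0.624, 0.101, 0.098], 0.83, [[33
[... 988 characters left out ...]
, 0.71, [[300.0, 195.0]]), ([0.457, 0.323, 0.005], 0.66, [[284.0, 314.0]])]
side board [([0.471, -0.299, 0.024], 0.55, [[386.0, 143.0]])]
{'camera_matrix': array([[341.37476144,   0.        , 318.30580073],
       [  0.        , 341.37476144, 199.07582626],
       [  0.        ,   0.        ,   1.        ]]), 'k1': -0.02926080317081756, 'tool_from_camera': array([[-4.14192935e-05, -9.64725853e-01, -2.63256580e-01,
         7.65528381e-02],
       [ 9.99999796e-01,  1.27937986e-04, -6.26173778e-04,
        -3.04102375e-04],
       [ 6.37766549e-04, -2.63256552e-01,  9.64725651e-01,
         2.07569582e-02],
       [ 0.00000000e+00,  0.00000000e+00,  0.00000000e+00,
         1.00000000e+00]])}
```

View pics/scene0.png

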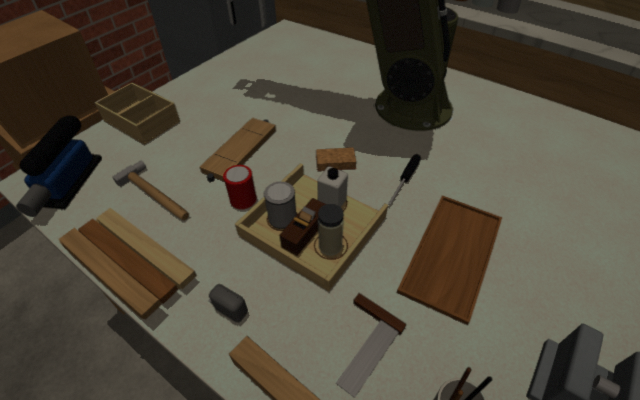

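View pics/side0.png

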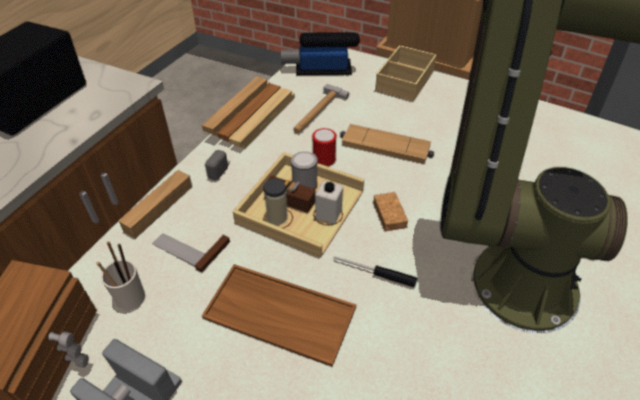

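The steel tin is at scene (280,200); the red can at (240,187) is its decoy. The jar is at (331,230), the canister at (332,187) and the plane at (300,228). The tray is at (452,258). The board with dogs is at (240,148), and loose wood at (130,260) and (275,370) is not it. Next I measure all poses from depth.

```bash
cat > m0.py <<'E'
from h import *
vv,uu=np.mgrid[0:400,0:640]; PX=np.c_[uu.ravel(),vv.ravel()]
Ps=[]
for n in ['scene','side']:
    d=np.load(f'{n}0.npy'); P,ok=cloud(n,d,PX); P=P[ok]; Ps.append(P)
    def sel(c,r,z0,z1): return P[(np.hypot(*(P[:,:2]-c).T)<r)&(P[:,2]>z0)&(P[:,2]<z1)]
    def rect(Q,nm):
        print(n,nm,len(Q),'medz',np.round(np.median(Q[:,2]),4) if len(Q) else '', [np.round(a,4) for a in cv2.minAreaRect((Q[:,:2]*1).astype(np.float32))] if len(Q)>5 else '')
    T=P[(abs(P[:,0]-.3)<.5)&(abs(P[:,1])<.5)&(abs(P[:,2])<.006)]; print('table z',np.median(T[:,2]))
    rect(sel([.625,-.037],.05,.088,.11),'tin')
    rect(sel([.62,.1],.05,.113,.13),'jar')
    rect(sel([.51,.035],.05,.09,.106),'can'); rect(sel([.51,.035],.05,.108,.125),'cap')
    rect(sel([.605,.03],.035,.05,.064),'plane')
    rect(sel([.48,.325],.19,.0095,.018),'tray')
    rect(sel([.48,-.3],.14,.017,.027),'board')
    Q=sel([.59,.03],.2,.038,.051); rect(Q,'rackwall')
# height map
P=np.vstack(Ps); x0,x1,y0,y1=.35,.75,-.40,.42; s=.00125
H=np.zeros((int((x1-x0)/s),int((y1-y0)/s)),np.float32)
k=(P[:,0]>x0)&(P[:,0]<x1)&(P[:,1]>y0)&(P[:,1]<y1); Q=P[k]; Q=Q[np.argsort(Q[:,2])]
H[((x1-Q[:,0])/s).astype(int).clip(0,H.shape[0]-1),((y1-Q[:,1])/s).astype(int).clip(0,H.shape[1]-1)]=Q[:,2]
cv2.imwrite('pics/hm.png',cv2.applyColorMap((H.clip(0,.125)/.125*255).astype(np.uint8),cv2.COLORMAP_JET))
E
python3 m0.py
```

```text
table z -3.8932366432729706e-05
scene tin 603 medz 0.0978 [array([ 0.6113, -0.046 ]), array([0.0648, 0.0683]), np.float64(33.9996)]
scene jar 450 medz 0.1216 [array([0.6122, 0.0915]), array([0.0523, 0.0484]), np.float64(33.9754)]
scene can 370 medz 0.0989 [array([0.5021, 0.0232]), array([0.0565, 0.055 ]), np.float64(4.4129)]
scene cap 86 medz 0.1133 [array([0.5024, 0.0224]), array([0.0263, 0.0226]), np.float64(33.8821)]
scene plane 317 medz 0.0581 [array([0.6058, 0.0238]), array([0.0689, 0.0458]), np.float64(5.3182)]
scene tray 1177 medz 0.0138 [array([0.4747, 0.2721]), array([0.3041, 0.2588]), np.float64(5.7908)]
scene board 1755 medz 0.0216 [array([ 0.4797, -0.3088]), array([0.2718, 0.09  ]), np.float64(7.5424)]
scene rackwall 1853 medz 0.0441 [array([ 0.5836, -0.0056]), array([0.2455, 0.3146]), np.float64(0.1093)]
table z 0.00034848722561993113
side tin 404 medz 0.0993 [array([ 0.6095, -0.047 ]), array([0.062 , 0.0704]), np.float64(44.7947)]
side jar 321 medz 0.1225 [array([0.6095, 0.0917]), array([0.0516, 0.0514]), np.float64(67.7516)]
side can 341 medz 0.1002 [array([0.4997, 0.0225]), array([0.0575, 0.0597]), np.float64(9.7539)]
side cap 84 medz 0.1145 [array([0.4995, 0.0214]), array([0.0216, 0.0289]), np.float64(26.4692)]
side plane 195 medz 0.059 [array([0.5968, 0.0211]), array([0.0446, 0.0649]), np.float64(39.9613)]
side tray 1560 medz 0.0131 [array([0.4753, 0.2703]), array([0.3016, 0.2627]), np.float64(5.9413)]
side board 1652 medz 0.0217 [array([ 0.4797, -0.3087]), array([0.2646, 0.0937]), np.float64(7.6445)]
side rackwall 1501 medz 0.0448 [array([ 0.5824, -0.0078]), array([0.2472, 0.3218]), np.float64(0.7213)]
```

View pics/hm.png

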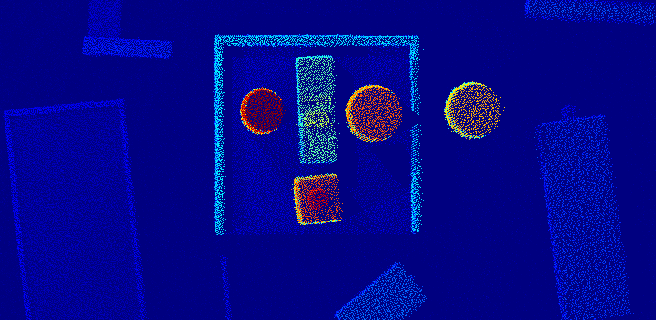

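The height map shows the rack square-on with its mouth toward the robot. The jar is left of the plane, the tin right and the canister in front; the red can stands outside the right wall. I'll move above the rack for a wrist close-up.

```bash
cat > go.py <<'E'
# usage: go.py x y zgrasp yaw  -> slide/spin from current pose
import sys
from h import *
def go(x,y,z,yaw,o=None):
    o=o or obs(); R=Ro.from_euler('xyz',o['eef_rot']).as_matrix(); cy=np.arctan2(R[1,0],R[0,0])
    d=np.array([x,y,z+.18])-o['ee_pos']; Rc=Ro.from_euler('xyz',[np.pi,0,cy]).as_matrix()
    s=-((yaw-cy+np.pi)%(2*np.pi)-np.pi)
    return np.round(Rc.T@d,4).tolist(), round(s,3)
if __name__=='__main__':
    print(*go(*map(float,sys.argv[1:5])))
E
python3 go.py .56 .02 .28 1.5708
python3 - <<'E'
from h import *
for n,c in [('tray',[.47,.32]),('board',[.48,-.309])]:
    for cam in ['scene','side']:
        cams.camera(cam); m=[f for f in finder.masks_of(n,cam)]
        d=np.load(cam+'0.npy')
        for f in m[:2]:
            v,u=np.nonzero(f['region']); P,ok=cloud(cam,d,np.c_[u,v]); P=P[ok]
            print(n,cam,round(f['confidence'],2),len(P),np.median(P,0).round(3),[np.round(a,4) for a in cv2.minAreaRect(P[:,:2].astype(np.float32))])
E
```

```text
[0.5377, -0.3924, -0.0553] -1.25
tray scene 0.64 7921 [0.492 0.33  0.006] [array([0.461 , 0.3248]), array([0.3205, 0.1545]), np.float64(6.1984)]
tray side 0.76 9003 [0.463 0.327 0.006] [array([0.4737, 0.3194]), array([0.3108, 0.1669]), np.float64(6.1673)]
board scene 0.92 2031 [ 0.486 -0.302  0.021] [array([ 0.4695, -0.3101]), array([0.3013, 0.09  ]), np.float64(7.5424)]
board side 0.88 2139 [ 0.472 -0.298  0.021] [array([ 0.4826, -0.324 ]), array([0.2962, 0.126 ]), np.float64(7.6342)]
```

>>> {"fn": "jog_arm", "kwargs": {
  "rows": [
    {"gripper":0.094,"slide":[0.27,-0.2,-0.06],"spin":-0.6},
    {"gripper":0.094,"slide":[0.27,-0.2,-0.06],"spin":-0.6},
    {"gripper":0.094,"slide":[0.27,-0.2,-0.06],"spin":-0.6},
    {"gripper":0.094,"slide":[0.27,-0.2,-0.06],"spin":-0.6},
    {"gripper":0.094,"slide":[0.27,-0.2,-0.06],"spin":-0.6},
    {"gripper":0.094,"slide":[0.27,-0.2,-0.06],"spin":-0.6},
    {"gripper":0.094,"slide":[0.27,-0.2,-0.06],"spin":-0.6},
    {"gripper":0.094,"slide":[0.27,-0.2,-0.06],"spin":-0.6}
  ]
}}

```text
time_s: 2.05
ee_pos: [0.3683, -0.2439, 0.4658]
eef_rot: [3.139, -0.001, 0.925]
force: [-0.3, 0.0, 0.3]
grip_width: 0.0939
grip_force: 0.0
```

```bash
python3 go.py .56 .02 .28 1.5708
```

```text
[0.3262, -0.0056, 0.0058] -0.645
```

>>> {"fn": "jog_arm", "kwargs": {
  "rows": [
    {"gripper":0.094,"slide":[0.326,-0.006,0.006],"spin":-0.645},
    {"gripper":0.094,"slide":[0.326,-0.006,0.006],"spin":-0.645},
    {"gripper":0.094,"slide":[0.326,-0.006,0.006],"spin":-0.645},
    {"gripper":0.094,"slide":[0.326,-0.006,0.006],"spin":-0.645},
    {"gripper":0.094,"slide":[0.326,-0.006,0.006],"spin":-0.645},
    {"gripper":0.094,"slide":[0.326,-0.006,0.006],"spin":-0.645},
    {"gripper":0.094,"slide":[0.326,-0.006,0.006],"spin":-0.645},
    {"gripper":0.094,"slide":[0.326,-0.006,0.006],"spin":-0.645}
  ]
}}

```text
time_s: 2.85
ee_pos: [0.5604, 0.0179, 0.4575]
eef_rot: [-3.14, -0.0, 1.568]
force: [-1.4, -0.1, 0.3]
grip_width: 0.0937
grip_force: 0.0
```

```bash
cat > w.py <<'E'
import sys
from h import *
vv,uu=np.mgrid[0:400,0:640]; PX=np.c_[uu.ravel(),vv.ravel()]
def wcloud(save=None):
    o=obs(); p,d=cams.camera('wrist')
    if save: cv2.imwrite(save,p[:,:,::-1])
    P,ok=cloud('wrist',d,PX,o); return P[ok],p,d,o
def sel(P,c,r,z0,z1): return P[(np.hypot(*(P[:,:2]-c).T)<r)&(P[:,2]>z0)&(P[:,2]<z1)]
def rect(Q,nm):
    Q2=Q[:,:2].astype(np.float32)
    if len(Q)<8: print(nm,len(Q)); return
    c,r=cv2.minEnclosingCircle(Q2); print(nm,len(Q),'z',np.round(np.median(Q[:,2]),4),'mean',Q2.mean(0).round(4),'circ',np.round(c,4),round(r,4),'rect',[np.round(a,4).tolist() for a in cv2.minAreaRect(Q2)])
E
python3 - <<'E'
from w import *
P,p,d,o=wcloud('pics/w1.png'); print(o['ee_pos'],o['eef_rot'])
rect(sel(P,[.61,-.0465],.045,.09,.106),'tin'); rect(sel(P,[.61,.0915],.04,.114,.13),'jar')
rect(sel(P,[.501,.023],.05,.094,.106),'can'); rect(sel(P,[.501,.022],.03,.109,.12),'cap')
Q=P[(abs(P[:,0]-.615)<.08)&(abs(P[:,1]-.023)<.032)&(P[:,2]>.05)&(P[:,2]<.064)]; rect(Q,'plane')
rect(sel(P,[.58,.02],.22,.039,.049),'wall')
E
```

```text
[0.56037165 0.01790871 0.45753616] [-3.14022919e+00 -2.10428700e-04  1.56848529e+00]
tin 2986 z 0.0975 mean [ 0.6078 -0.0461] circ [ 0.6084 -0.0483] 0.0347 rect [[0.6082, -0.048], [0.068, 0.0679], 1.1787]
jar 2647 z 0.1211 mean [0.6109 0.0913] circ [0.6115 0.091 ] 0.026 rect [[0.6109, 0.091], [0.0504, 0.051], 3.5872]
can 2252 z 0.099 mean [0.5023 0.0238] circ [0.5009 0.0219] 0.0365 rect [[0.5009, 0.0215], [0.0558, 0.0558], 6.3222]
cap 549 z 0.1133 mean [0.5012 0.0218] circ [0.5009 0.0214] 0.013 rect [[0.5009, 0.0215], [0.0255, 0.0251], 65.0229]
plane 4097 z 0.0572 mean [0.6136 0.0247] circ [0.6129 0.0236] 0.0675 rect [[0.613, 0.0231], [0.1295, 0.0465], 2.5558]
wall 5433 z 0.0438 mean [0.6124 0.0516] circ [0.582 0.012] 0.1831 rect [[0.5822, -0.0083], [0.2458, 0.3186], 0.3293]
```

View pics/w1.png

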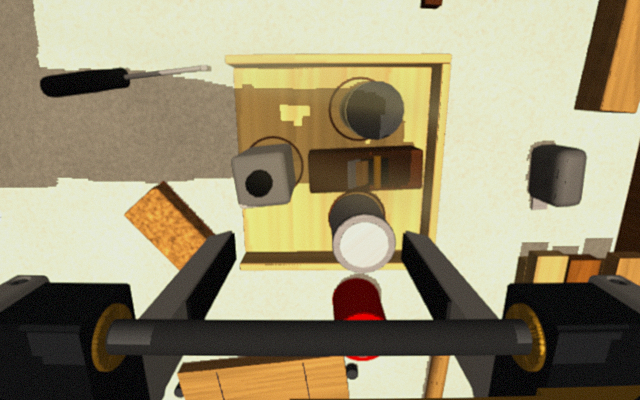

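The close view confirms it: white canister with black cap at (262,180), jar with dark lid at (372,110), bare steel tin at (363,243), plane at (365,170). The red decoy is at (358,320), outside the rack wall. Jar first.

```bash
python3 go.py .611 .0913 .19 1.5708; python3 go.py .611 .0913 .07 1.5708
```

```text
[0.075, 0.0511, 0.0878] -0.003
[0.075, 0.0511, 0.2078] -0.003
```

>>> {"fn": "jog_arm", "kwargs": {
  "rows": [
    {"gripper":0.094,"slide":[0.035,0.025,0.03],"spin":-0.003},
    {"gripper":0.094,"slide":[0.074,0.051,0.06],"spin":-0.003},
    {"gripper":0.094,"slide":[0.074,0.051,0.09],"spin":-0.003},
    {"gripper":0.094,"slide":[0.074,0.051,0.12],"spin":-0.003},
    {"gripper":0.094,"slide":[0.074,0.051,0.15],"spin":-0.003},
    {"gripper":0.094,"slide":[0.074,0.051,0.18],"spin":-0.003},
    {"gripper":0.094,"slide":[0.074,0.051,0.207],"spin":-0.003},
    {"gripper":0.094,"slide":[0.074,0.051,0.207],"spin":-0.003}
  ]
}}

```text
time_s: 3.7
ee_pos: [0.6096, 0.0882, 0.2484]
eef_rot: [-3.136, 0.001, 1.567]
force: [-0.7, 0.1, -0.6]
grip_width: 0.094
grip_force: 0.0
```

>>> {"fn": "jog_arm", "kwargs": {
  "squeeze": 25,
  "rows": [
    {"gripper":0.04,"slide":[0,0,0],"spin":0},
    {"gripper":0.04,"slide":[0,0,0],"spin":0},
    {"gripper":0.04,"slide":[0,0,0],"spin":0},
    {"gripper":0.04,"slide":[0,0,0],"spin":0},
    {"gripper":0.04,"slide":[0,0,0],"spin":0},
    {"gripper":0.04,"slide":[0,0,0],"spin":0},
    {"gripper":0.04,"slide":[0,0,0],"spin":0},
    {"gripper":0.04,"slide":[0,0,0],"spin":0}
  ]
}}

```text
time_s: 4.5
ee_pos: [0.6106, 0.09, 0.2521]
eef_rot: [3.141, -0.0, 1.569]
force: [-0.4, -0.2, 5.0]
grip_width: 0.0532
grip_force: 25.0
```

>>> {"fn": "jog_arm", "kwargs": {
  "rows": [
    {"gripper":0.04,"slide":[0,0,-0.015],"spin":0},
    {"gripper":0.04,"slide":[0,0,-0.04],"spin":0},
    {"gripper":0.04,"slide":[0,0,-0.07],"spin":0},
    {"gripper":0.04,"slide":[0,0,-0.1],"spin":0},
    {"gripper":0.04,"slide":[0.02,-0.02,-0.12],"spin":0},
    {"gripper":0.04,"slide":[0.05,-0.05,-0.12],"spin":0},
    {"gripper":0.04,"slide":[0.08,-0.08,-0.12],"spin":0},
    {"gripper":0.04,"slide":[0.1,-0.1,-0.12],"spin":0}
  ]
}}

```text
time_s: 5.3
ee_pos: [0.5087, 0.1914, 0.3722]
eef_rot: [-3.141, -0.0, 1.57]
force: [0.4, 0.0, -3.0]
grip_width: 0.0532
grip_force: 25.0
```

Run:
```python
from w import *
P,p,d,o=wcloud('pics/w2.png'); print(o['ee_pos'],o['eef_rot'],o['grip_width'],o['grip_force'])
Q=P[(P[:,1]>.21)&(P[:,1]<.45)&(P[:,0]>.25)&(P[:,0]<.7)&(P[:,2]>.0095)&(P[:,2]<.019)]; rect(Q,'rim'); np.save('P2.npy',P)
```

```text
[0.50869381 0.19144774 0.37221676] [-3.14082783e+00 -9.18507110e-05  1.56960432e+00] 0.053183502185779635 24.98122166376561
rim 6493 z 0.0138 mean [0.5515 0.2741] circ [0.5057 0.2874] 0.2067 rect [[0.5065, 0.2958], [0.1464, 0.3943], 85.9102]
```

View pics/w2.png

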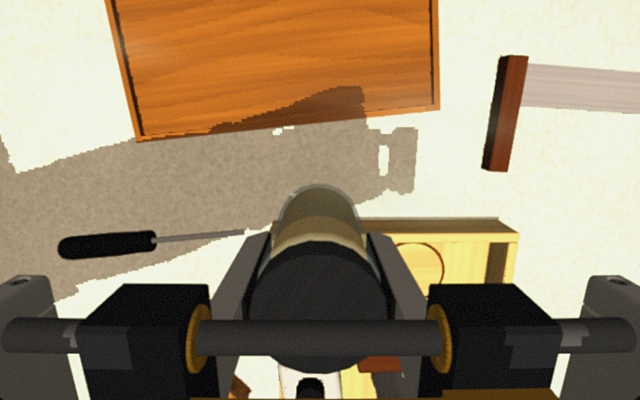

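Jar held; tray's near corners are at (140,141) and (438,109), so its pose follows from those.

```bash
python3 - <<'E'
from w import *
o=obs()
A,B=onplane('wrist',[[140,141],[438,109]],.012,o)[:,:2]
v=B-A; L=np.linalg.norm(v); v/=L; n=np.array([-v[1],v[0]]); c=(A+B)/2+.075*n
print(A,B,L,'centre',c,'yaw',np.arctan2(v[1],v[0]))
# check with initial scene clouds
for cam in ['scene','side']:
    P,ok=cloud(cam,np.load(cam+'0.npy'),PX); P=P[ok]; X=(P[:,:2]-c)@np.c_[v,n]
    k=(abs(X[:,0])<.157)&(abs(X[:,1])<.08)&(P[:,2]>.0095)&(P[:,2]<.02); print(cam,k.sum(),X[k].min(0),X[k].max(0),np.percentile(X[k],[1,99],axis=0))
for t in [-.092,0,.092]: print(t,c+t*v)
E
python3 go.py .46 .325 .19 1.68
```

```text
[0.32877181 0.23779771] [0.62181824 0.26843812] 0.2946439257296112 centre [0.46749568 0.32771128] yaw 0.10417968565100875
scene 1139 [-0.15037031 -0.0782777 ] [0.15354736 0.07333982] [[-0.14831544 -0.07708518]
 [ 0.15218144  0.07280705]]
side 1485 [-0.14896794 -0.0797136 ] [0.15261209 0.07348685] [[-0.14840495 -0.07901681]
 [ 0.15087195  0.07242281]]
-0.092 [0.37599448 0.31814408]
0 [0.46749568 0.32771128]
0.092 [0.55899687 0.33727848]
[0.1316, -0.0469, 0.0023] -0.109
```

```bash
python3 go.py .3775 .315 .192 1.674;python3 go.py .3775 .315 .069 1.674
```

```text
[0.1216, -0.1294, 0.0003] -0.103
[0.1216, -0.1294, 0.1233] -0.103
```

>>> {"fn": "jog_arm", "kwargs": {
  "rows": [
    {"gripper":0.04,"slide":[0.02,-0.02,0],"spin":-0.02},
    {"gripper":0.04,"slide":[0.045,-0.05,0],"spin":-0.05},
    {"gripper":0.04,"slide":[0.075,-0.08,0],"spin":-0.08},
    {"gripper":0.04,"slide":[0.1,-0.11,0],"spin":-0.103},
    {"gripper":0.04,"slide":[0.122,-0.129,0.01],"spin":-0.103},
    {"gripper":0.04,"slide":[0.122,-0.129,0.04],"spin":-0.103},
    {"gripper":0.04,"slide":[0.122,-0.129,0.075],"spin":-0.103},
    {"gripper":0.04,"slide":[0.122,-0.129,0.1],"spin":-0.103}
  ]
}}

```text
time_s: 6.15
ee_pos: [0.3813, 0.3123, 0.2703]
eef_rot: [-3.14, 0.001, 1.672]
force: [-0.9, 0.1, -3.6]
grip_width: 0.0531
grip_force: 25.0
```

```bash
python3 go.py .3775 .315 .069 1.674
```

```text
[0.0031, -0.0035, 0.0213] -0.002
```

>>> {"fn": "jog_arm", "kwargs": {
  "rows": [
    {"gripper":0.04,"slide":[0,0,0.01],"spin":0},
    {"gripper":0.04,"slide":[0,0,0.016],"spin":0},
    {"gripper":0.04,"slide":[0,0,0.02],"spin":0},
    {"gripper":0.04,"slide":[0,0,0.022],"spin":0},
    {"gripper":0.04,"slide":[0,0,0.023],"spin":0},
    {"gripper":0.04,"slide":[0,0,0.023],"spin":0},
    {"gripper":0.04,"slide":[0,0,0.023],"spin":0}
  ]
}}

```text
time_s: 6.85
ee_pos: [0.382, 0.3124, 0.2491]
eef_rot: [3.141, -0.0, 1.672]
force: [-0.3, -0.9, -3.4]
grip_width: 0.0529
grip_force: 25.0
```

>>> {"fn": "jog_arm", "kwargs": {
  "rows": [
    {"gripper":0.04,"slide":[0,0,0.002],"spin":0},
    {"gripper":0.04,"slide":[0,0,0.002],"spin":0},
    {"gripper":0.072,"slide":[0,0,0.002],"spin":0},
    {"gripper":0.072,"slide":[0,0,0.002],"spin":0},
    {"gripper":0.072,"slide":[0,0,0.002],"spin":0},
    {"gripper":0.072,"slide":[0,0,0.002],"spin":0},
    {"gripper":0.072,"slide":[0,0,-0.02],"spin":0},
    {"gripper":0.072,"slide":[0,0,-0.06],"spin":0}
  ]
}}

```text
time_s: 7.65
ee_pos: [0.3816, 0.3121, 0.3073]
eef_rot: [-3.137, 0.002, 1.672]
force: [1.3, -0.4, 0.7]
grip_width: 0.0719
grip_force: 0.0
```

```bash
python3 go.py .56 .05 .2 1.5708
```

```text
[-0.2787, 0.1511, -0.0727] 0.101
```

>>> {"fn": "jog_arm", "kwargs": {
  "rows": [
    {"gripper":0.094,"slide":[0,0,-0.05],"spin":0},
    {"gripper":0.094,"slide":[-0.04,0.02,-0.073],"spin":0.05},
    {"gripper":0.094,"slide":[-0.08,0.043,-0.073],"spin":0.101},
    {"gripper":0.094,"slide":[-0.12,0.065,-0.073],"spin":0.101},
    {"gripper":0.094,"slide":[-0.16,0.087,-0.073],"spin":0.101},
    {"gripper":0.094,"slide":[-0.2,0.108,-0.073],"spin":0.101},
    {"gripper":0.094,"slide":[-0.24,0.13,-0.073],"spin":0.101},
    {"gripper":0.094,"slide":[-0.28,0.151,-0.073],"spin":0.101}
  ]
}}

```text
time_s: 8.45
ee_pos: [0.5612, 0.0472, 0.3816]
eef_rot: [3.141, -0.0, 1.571]
force: [0.3, 1.7, 0.2]
grip_width: 0.0939
grip_force: 0.0
```

```bash
python3 - <<'E'
from w import *
P,p,d,o=wcloud('pics/w3.png'); rect(sel(P,[.6085,-.048],.045,.09,.106),'tin')
E
python3 go.py .6085 -.0478 .06 1.5708
```

```text
tin 3174 z 0.0974 mean [ 0.6075 -0.037 ] circ [ 0.6082 -0.0467] 0.0345 rect [[0.6082, -0.0357], [0.0468, 0.0681], 89.6144]
[-0.0903, 0.0453, 0.1413] -0.003
```

>>> {"fn": "jog_arm", "kwargs": {
  "rows": [
    {"gripper":0.094,"slide":[-0.04,0.02,0],"spin":0},
    {"gripper":0.094,"slide":[-0.08,0.04,0],"spin":0},
    {"gripper":0.094,"slide":[-0.093,0.046,0.01],"spin":0},
    {"gripper":0.094,"slide":[-0.093,0.046,0.03],"spin":0},
    {"gripper":0.094,"slide":[-0.093,0.046,0.06],"spin":0},
    {"gripper":0.094,"slide":[-0.093,0.046,0.09],"spin":0},
    {"gripper":0.094,"slide":[-0.093,0.046,0.12],"spin":0},
    {"gripper":0.094,"slide":[-0.093,0.046,0.135],"spin":0}
  ]
}}

```text
time_s: 9.3
ee_pos: [0.6057, -0.0434, 0.2437]
eef_rot: [-3.138, -0.001, 1.571]
force: [-0.3, -0.2, -0.5]
grip_width: 0.0943
grip_force: 0.0
```

>>> {"fn": "jog_arm", "kwargs": {
  "rows": [
    {"gripper":0.094,"slide":[0,0,0.005],"spin":0},
    {"gripper":0.094,"slide":[0,0,0.005],"spin":0}
  ]
}}

```text
time_s: 9.5
ee_pos: [0.6065, -0.0438, 0.2418]
eef_rot: [-3.142, -0.0, 1.571]
force: [-0.7, -0.0, 0.7]
grip_width: 0.0941
grip_force: 0.0
```

>>> {"fn": "jog_arm", "kwargs": {
  "squeeze": 30,
  "rows": [
    {"gripper":0.094,"slide":[-0.004,0.0015,0.001],"spin":0},
    {"gripper":0.094,"slide":[-0.004,0.0015,0.001],"spin":0},
    {"gripper":0.05,"slide":[-0.004,0.0015,0.001],"spin":0},
    {"gripper":0.05,"slide":[-0.004,0.0015,0.001],"spin":0},
    {"gripper":0.05,"slide":[-0.004,0.0015,0.001],"spin":0},
    {"gripper":0.05,"slide":[-0.004,0.0015,0.001],"spin":0},
    {"gripper":0.05,"slide":[-0.004,0.0015,0.001],"spin":0},
    {"gripper":0.05,"slide":[-0.004,0.0015,0.001],"spin":0}
  ]
}}

```text
time_s: 10.3
ee_pos: [0.6079, -0.048, 0.2408]
eef_rot: [3.141, 0.0, 1.571]
force: [1.2, 1.1, 2.6]
grip_width: 0.0675
grip_force: 30.0
```

>>> {"fn": "jog_arm", "kwargs": {
  "rows": [
    {"gripper":0.05,"slide":[0,0,-0.015],"spin":0},
    {"gripper":0.05,"slide":[0,0,-0.04],"spin":0},
    {"gripper":0.05,"slide":[0,0,-0.07],"spin":0},
    {"gripper":0.05,"slide":[0,0,-0.1],"spin":0},
    {"gripper":0.05,"slide":[0.02,0,-0.12],"spin":0},
    {"gripper":0.05,"slide":[0.05,0,-0.12],"spin":0},
    {"gripper":0.05,"slide":[0.08,0,-0.12],"spin":0},
    {"gripper":0.05,"slide":[0.1,0,-0.12],"spin":0}
  ]
}}

```text
time_s: 11.1
ee_pos: [0.6075, 0.0537, 0.3616]
eef_rot: [3.141, -0.0, 1.572]
force: [0.4, -0.3, -3.2]
grip_width: 0.0678
grip_force: 30.0
```

>>> {"fn": "jog_arm", "kwargs": {
  "rows": [
    {"gripper":0.05,"slide":[0.03,-0.002,0],"spin":0},
    {"gripper":0.05,"slide":[0.06,-0.005,0],"spin":0},
    {"gripper":0.05,"slide":[0.1,-0.01,0],"spin":0},
    {"gripper":0.05,"slide":[0.14,-0.015,0],"spin":-0.03},
    {"gripper":0.05,"slide":[0.18,-0.02,0],"spin":-0.06},
    {"gripper":0.05,"slide":[0.21,-0.025,0],"spin":-0.1},
    {"gripper":0.05,"slide":[0.23,-0.03,0],"spin":-0.1},
    {"gripper":0.05,"slide":[0.23,-0.03,0],"spin":-0.1}
  ]
}}

```text
time_s: 11.9
ee_pos: [0.5768, 0.2844, 0.3611]
eef_rot: [-3.141, -0.0, 1.674]
force: [0.4, -0.1, -3.7]
grip_width: 0.0675
grip_force: 30.0
```

```bash
python3 go.py .5605 .335 .06 1.674; python3 -c "
from h import *
print(obs()['ee_pos'])"
```

```text
[0.0521, -0.0111, 0.1211] -0.0
[0.57684856 0.28435215 0.36114345]
```

>>> {"fn": "jog_arm", "kwargs": {
  "rows": [
    {"gripper":0.05,"slide":[0.025,-0.005,0],"spin":0},
    {"gripper":0.05,"slide":[0.052,-0.011,0.01],"spin":0},
    {"gripper":0.05,"slide":[0.052,-0.011,0.04],"spin":0},
    {"gripper":0.05,"slide":[0.052,-0.011,0.075],"spin":0},
    {"gripper":0.05,"slide":[0.052,-0.011,0.1],"spin":0},
    {"gripper":0.05,"slide":[0.052,-0.011,0.115],"spin":0},
    {"gripper":0.05,"slide":[0.052,-0.011,0.12],"spin":0},
    {"gripper":0.05,"slide":[0.052,-0.011,0.122],"spin":0}
  ]
}}

```text
time_s: 12.7
ee_pos: [0.5621, 0.3324, 0.2393]
eef_rot: [3.141, -0.0, 1.67]
force: [-0.7, -0.1, -2.5]
grip_width: 0.0677
grip_force: 30.0
```

>>> {"fn": "jog_arm", "kwargs": {
  "rows": [
    {"gripper":0.05,"slide":[0,0,0.001],"spin":0},
    {"gripper":0.05,"slide":[0,0,0.002],"spin":0},
    {"gripper":0.05,"slide":[0,0,0.002],"spin":0},
    {"gripper":0.085,"slide":[0,0,0.002],"spin":0},
    {"gripper":0.085,"slide":[0,0,0.002],"spin":0},
    {"gripper":0.085,"slide":[0,0,0.002],"spin":0},
    {"gripper":0.085,"slide":[0,0,0.002],"spin":0},
    {"gripper":0.085,"slide":[0,0,-0.02],"spin":0}
  ]
}}

```text
time_s: 13.5
ee_pos: [0.5613, 0.3324, 0.2562]
eef_rot: [-3.137, 0.002, 1.671]
force: [0.3, 0.6, 0.5]
grip_width: 0.0848
grip_force: 0.0
```

>>> {"fn": "jog_arm", "kwargs": {
  "rows": [
    {"gripper":0.09,"slide":[0,0,-0.05],"spin":0},
    {"gripper":0.09,"slide":[0,0,-0.1],"spin":0},
    {"gripper":0.09,"slide":[-0.02,0,-0.14],"spin":0.1},
    {"gripper":0.09,"slide":[-0.06,0,-0.14],"spin":0.25},
    {"gripper":0.09,"slide":[-0.1,0,-0.14],"spin":0.4},
    {"gripper":0.09,"slide":[-0.14,0,-0.14],"spin":0.55},
    {"gripper":0.09,"slide":[-0.18,0,-0.14],"spin":0.7},
    {"gripper":0.09,"slide":[-0.22,0,-0.14],"spin":0.85}
  ]
}}

```text
time_s: 14.3
ee_pos: [0.5836, 0.1122, 0.3989]
eef_rot: [3.141, -0.0, 0.815]
force: [1.3, 0.5, 0.8]
grip_width: 0.0901
grip_force: 0.0
```

```bash
python3 go.py .501 .0217 .19 .11
```

```text
[-0.1225, 0.002, 0.0289] 0.705
```

>>> {"fn": "jog_arm", "kwargs": {
  "rows": [
    {"gripper":0.09,"slide":[-0.03,0,0.01],"spin":0.15},
    {"gripper":0.09,"slide":[-0.06,0,0.02],"spin":0.3},
    {"gripper":0.09,"slide":[-0.09,0.002,0.029],"spin":0.45},
    {"gripper":0.09,"slide":[-0.122,0.002,0.029],"spin":0.6},
    {"gripper":0.09,"slide":[-0.122,0.002,0.029],"spin":0.705},
    {"gripper":0.09,"slide":[-0.122,0.002,0.029],"spin":0.705},
    {"gripper":0.09,"slide":[-0.122,0.002,0.029],"spin":0.705}
  ]
}}

```text
time_s: 15.0
ee_pos: [0.5022, 0.0233, 0.3699]
eef_rot: [3.142, -0.0, 0.119]
force: [0.6, 0.2, -0.2]
grip_width: 0.09
grip_force: 0.0
```

```bash
python3 go.py .501 .0217 .06 .11
```

```text
[-0.0014, 0.0014, 0.1299] 0.009
```

>>> {"fn": "jog_arm", "kwargs": {
  "rows": [
    {"gripper":0.09,"slide":[-0.001,0.001,0.03],"spin":0.009},
    {"gripper":0.09,"slide":[-0.001,0.001,0.065],"spin":0.009},
    {"gripper":0.09,"slide":[-0.001,0.001,0.1],"spin":0.009},
    {"gripper":0.09,"slide":[-0.001,0.001,0.12],"spin":0.009},
    {"gripper":0.09,"slide":[-0.001,0.001,0.13],"spin":0.009},
    {"gripper":0.09,"slide":[-0.001,0.001,0.13],"spin":0.009},
    {"gripper":0.09,"slide":[-0.001,0.001,0.13],"spin":0.009}
  ]
}}

```text
time_s: 15.7
ee_pos: [0.5015, 0.0222, 0.2405]
eef_rot: [3.141, -0.001, 0.108]
force: [-0.5, -0.3, 0.0]
grip_width: 0.0898
grip_force: 0.0
```

>>> {"fn": "jog_arm", "kwargs": {
  "squeeze": 30,
  "rows": [
    {"gripper":0.04,"slide":[0,0,0],"spin":0},
    {"gripper":0.04,"slide":[0,0,0],"spin":0},
    {"gripper":0.04,"slide":[0,0,0],"spin":0},
    {"gripper":0.04,"slide":[0,0,0],"spin":0},
    {"gripper":0.04,"slide":[0,0,0],"spin":0},
    {"gripper":0.04,"slide":[0,0,0],"spin":0},
    {"gripper":0.04,"slide":[0,0,0],"spin":0},
    {"gripper":0.04,"slide":[0,0,0],"spin":0}
  ]
}}

```text
time_s: 16.5
ee_pos: [0.5012, 0.0219, 0.2399]
eef_rot: [3.141, -0.0, 0.107]
force: [-0.3, -2.2, 4.8]
grip_width: 0.0557
grip_force: 30.0
```

>>> {"fn": "jog_arm", "kwargs": {
  "rows": [
    {"gripper":0.04,"slide":[0,0,-0.015],"spin":0},
    {"gripper":0.04,"slide":[0,0,-0.04],"spin":0},
    {"gripper":0.04,"slide":[0,0,-0.075],"spin":0},
    {"gripper":0.04,"slide":[0,0,-0.11],"spin":0},
    {"gripper":0.04,"slide":[0,0,-0.14],"spin":0},
    {"gripper":0.04,"slide":[0,-0.03,-0.15],"spin":0},
    {"gripper":0.04,"slide":[0,-0.06,-0.15],"spin":0},
    {"gripper":0.04,"slide":[0,-0.09,-0.15],"spin":0}
  ]
}}

```text
time_s: 17.3
ee_pos: [0.4912, 0.1125, 0.3893]
eef_rot: [-3.141, 0.001, 0.106]
force: [0.5, 0.1, -3.5]
grip_width: 0.0559
grip_force: 30.0
```

>>> {"fn": "jog_arm", "kwargs": {
  "rows": [
    {"gripper":0.04,"slide":[0,-0.03,0],"spin":0},
    {"gripper":0.04,"slide":[0,-0.06,0],"spin":0},
    {"gripper":0.04,"slide":[0,-0.09,0],"spin":0},
    {"gripper":0.04,"slide":[0,-0.12,0],"spin":0},
    {"gripper":0.04,"slide":[0,-0.15,0],"spin":0},
    {"gripper":0.04,"slide":[0,-0.18,0],"spin":0},
    {"gripper":0.04,"slide":[0,-0.2,0],"spin":0},
    {"gripper":0.04,"slide":[0,-0.2,0],"spin":0}
  ]
}}

```text
time_s: 18.1
ee_pos: [0.4696, 0.3123, 0.3885]
eef_rot: [3.141, 0.002, 0.109]
force: [0.2, -0.6, -3.1]
grip_width: 0.0558
grip_force: 30.0
```

```bash
python3 - <<'E'
from w import *
P,p,d,o=wcloud('pics/w4.png'); print(o['ee_pos'])
rect(sel(P,[.561,.3325],.05,.084,.106),'tin'); rect(sel(P,[.382,.313],.05,.108,.13),'jar')
E
python3 go.py .471 .324 .06 .104
```

```text
[0.46956999 0.31231995 0.38851031]
tin 6588 z 0.0936 mean [0.5625 0.3325] circ [0.5619 0.3327] 0.0348 rect [[0.562, 0.3328], [0.0686, 0.0686], 6.1667]
jar 0
[0.0025, -0.0127, 0.1486] 0.005
```

>>> {"fn": "jog_arm", "kwargs": {
  "rows": [
    {"gripper":0.04,"slide":[0.002,-0.012,0.03],"spin":0},
    {"gripper":0.04,"slide":[0.002,-0.012,0.06],"spin":0},
    {"gripper":0.04,"slide":[0.002,-0.012,0.09],"spin":0},
    {"gripper":0.04,"slide":[0.002,-0.012,0.12],"spin":0},
    {"gripper":0.04,"slide":[0.002,-0.012,0.14],"spin":0},
    {"gripper":0.04,"slide":[0.002,-0.012,0.148],"spin":0},
    {"gripper":0.04,"slide":[0.002,-0.012,0.151],"spin":0},
    {"gripper":0.04,"slide":[0.002,-0.012,0.152],"spin":0}
  ]
}}

```text
time_s: 18.95
ee_pos: [0.4712, 0.3223, 0.2383]
eef_rot: [-3.141, -0.001, 0.106]
force: [0.5, 0.5, -3.1]
grip_width: 0.0561
grip_force: 30.0
```

>>> {"fn": "jog_arm", "kwargs": {
  "rows": [
    {"gripper":0.04,"slide":[0,0,0.001],"spin":0},
    {"gripper":0.04,"slide":[0,0,0.001],"spin":0},
    {"gripper":0.085,"slide":[0,0,0.001],"spin":0},
    {"gripper":0.085,"slide":[0,0,0.001],"spin":0},
    {"gripper":0.085,"slide":[0,0,0.001],"spin":0},
    {"gripper":0.085,"slide":[0,0,0.001],"spin":0},
    {"gripper":0.085,"slide":[0,0,0.001],"spin":0},
    {"gripper":0.085,"slide":[0,0,-0.03],"spin":0}
  ]
}}

```text
time_s: 19.75
ee_pos: [0.4703, 0.3221, 0.2647]
eef_rot: [3.139, 0.006, 0.107]
force: [0.3, -0.4, 0.8]
grip_width: 0.0845
grip_force: 0.0
```

>>> {"fn": "jog_arm", "kwargs": {
  "rows": [
    {"gripper":0.085,"slide":[0,0,-0.05],"spin":0},
    {"gripper":0.085,"slide":[0,0,-0.1],"spin":0},
    {"gripper":0.085,"slide":[0.0,0,-0.15],"spin":0},
    {"gripper":0.085,"slide":[0.02,0.04,-0.15],"spin":0},
    {"gripper":0.085,"slide":[0.04,0.08,-0.15],"spin":0},
    {"gripper":0.085,"slide":[0.06,0.12,-0.15],"spin":0},
    {"gripper":0.085,"slide":[0.07,0.15,-0.15],"spin":0},
    {"gripper":0.085,"slide":[0.07,0.15,-0.15],"spin":0}
  ]
}}

```text
time_s: 20.55
ee_pos: [0.5578, 0.1778, 0.4175]
eef_rot: [3.141, 0.0, 0.103]
force: [-0.3, 0.5, -0.1]
grip_width: 0.0849
grip_force: 0.0
```

```bash
python3 - <<'E'
from w import *
p,_=cams.camera('side'); cv2.imwrite('pics/s5.png',p[:,:,::-1])
P,p,d,o=wcloud('pics/w5.png'); print(o['ee_pos'])
rect(sel(P,[.561,.3325],.05,.084,.106),'tin'); rect(sel(P,[.382,.313],.05,.108,.13),'jar'); rect(sel(P,[.471,.324],.05,.088,.1),'can')
for (x,y) in [(.5619,.3327),(.382,.3135),(.471,.324)]:
    v=np.array([np.cos(.104),np.sin(.104)]); e=np.array([x-.469,y-.3255]); print('tray',e@v,e@[-v[1],v[0]])
Q=P[(abs(P[:,0]-.613)<.09)&(abs(P[:,1]-.023)<.04)&(P[:,2]>.05)&(P[:,2]<.064)]; rect(Q,'plane')
E
python3 go.py .613 .0231 .19 .045
```

```text
[0.5570293  0.17949905 0.41748921]
tin 4501 z 0.0937 mean [0.5634 0.3307] circ [0.5618 0.3321] 0.0352 rect [[0.562, 0.332], [0.069, 0.0678], 26.2014]
jar 0
can 2044 z 0.095 mean [0.479  0.3209] circ [0.4736 0.3236] 0.0354 rect [[0.4716, 0.322], [0.0561, 0.0544], 7.1668]
tray 0.09314550036252492 -0.002483095289123282
tray -0.08777567940920442 -0.0029034641813811025
tray 0.0018334748092647846 -0.0016995205570370347
plane 5445 z 0.0572 mean [0.6175 0.0269] circ [0.6127 0.0232] 0.0682 rect [[0.6127, 0.0239], [0.1308, 0.0469], 2.5579]
[0.0395, 0.1626, 0.0476] 0.061
```

View pics/s5.png

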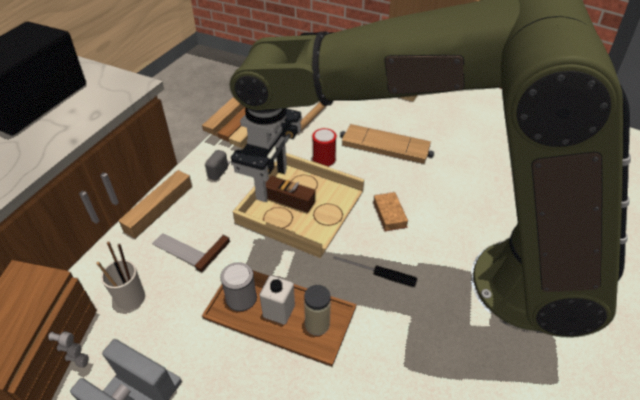

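All three containers stand in the tray, tin (238,285), canister (277,300), jar (317,310), and the plane (292,190) is unmoved. Now the plane.

>>> {"fn": "jog_arm", "kwargs": {
  "rows": [
    {"gripper":0.085,"slide":[0.01,0.04,0.01],"spin":0.06},
    {"gripper":0.085,"slide":[0.02,0.08,0.02],"spin":0.06},
    {"gripper":0.085,"slide":[0.03,0.12,0.03],"spin":0.06},
    {"gripper":0.085,"slide":[0.04,0.163,0.048],"spin":0.06},
    {"gripper":0.085,"slide":[0.04,0.163,0.048],"spin":0.06},
    {"gripper":0.085,"slide":[0.04,0.163,0.048],"spin":0.06},
    {"gripper":0.085,"slide":[0.04,0.163,0.048],"spin":0.06}
  ]
}}

```text
time_s: 21.35
ee_pos: [0.6134, 0.0247, 0.3703]
eef_rot: [-3.141, -0.001, 0.049]
force: [-0.4, 0.2, -0.6]
grip_width: 0.0849
grip_force: 0.0
```

```bash
python3 go.py .613 .0235 .04 .045
```

```text
[-0.0005, 0.0012, 0.1503] 0.004
```

>>> {"fn": "jog_arm", "kwargs": {
  "rows": [
    {"gripper":0.085,"slide":[0,0.001,0.03],"spin":0.004},
    {"gripper":0.085,"slide":[0,0.001,0.065],"spin":0.004},
    {"gripper":0.085,"slide":[0,0.001,0.1],"spin":0.004},
    {"gripper":0.085,"slide":[0,0.001,0.13],"spin":0.004},
    {"gripper":0.085,"slide":[0,0.001,0.145],"spin":0.004},
    {"gripper":0.085,"slide":[0,0.001,0.15],"spin":0.004},
    {"gripper":0.085,"slide":[0,0.001,0.15],"spin":0.004}
  ]
}}

```text
time_s: 22.05
ee_pos: [0.6139, 0.0227, 0.2204]
eef_rot: [-3.142, -0.001, 0.044]
force: [0.1, 0.5, 0.5]
grip_width: 0.085
grip_force: 0.0
```

>>> {"fn": "jog_arm", "kwargs": {
  "squeeze": 45,
  "rows": [
    {"gripper":0.03,"slide":[0,0,0],"spin":0},
    {"gripper":0.03,"slide":[0,0,0],"spin":0},
    {"gripper":0.03,"slide":[0,0,0],"spin":0},
    {"gripper":0.03,"slide":[0,0,0],"spin":0},
    {"gripper":0.03,"slide":[0,0,0],"spin":0},
    {"gripper":0.03,"slide":[0,0,0],"spin":0},
    {"gripper":0.03,"slide":[0,0,0],"spin":0},
    {"gripper":0.03,"slide":[0,0,0],"spin":0}
  ]
}}

```text
time_s: 22.85
ee_pos: [0.6137, 0.0221, 0.2199]
eef_rot: [-3.141, -0.0, 0.043]
force: [-1.5, 1.2, 4.0]
grip_width: 0.046
grip_force: 45.0
```

>>> {"fn": "jog_arm", "kwargs": {
  "rows": [
    {"gripper":0.03,"slide":[0,0,-0.01],"spin":0},
    {"gripper":0.03,"slide":[0,0,-0.03],"spin":0},
    {"gripper":0.03,"slide":[0,0,-0.06],"spin":0},
    {"gripper":0.03,"slide":[0,0,-0.1],"spin":0},
    {"gripper":0.03,"slide":[0,0,-0.14],"spin":0},
    {"gripper":0.03,"slide":[0,0,-0.17],"spin":0},
    {"gripper":0.03,"slide":[-0.02,0.02,-0.18],"spin":0},
    {"gripper":0.03,"slide":[-0.03,0.05,-0.18],"spin":0}
  ]
}}

```text
time_s: 23.65
ee_pos: [0.5849, -0.0288, 0.4017]
eef_rot: [3.141, -0.002, 0.045]
force: [0.2, -1.0, -4.6]
grip_width: 0.0452
grip_force: 45.0
```

>>> {"fn": "jog_arm", "kwargs": {
  "rows": [
    {"gripper":0.03,"slide":[-0.015,0.03,0],"spin":0},
    {"gripper":0.03,"slide":[-0.03,0.06,0],"spin":0},
    {"gripper":0.03,"slide":[-0.05,0.09,0],"spin":-0.02},
    {"gripper":0.03,"slide":[-0.065,0.12,0],"spin":-0.04},
    {"gripper":0.03,"slide":[-0.08,0.15,0],"spin":-0.06},
    {"gripper":0.03,"slide":[-0.09,0.18,0],"spin":-0.085},
    {"gripper":0.03,"slide":[-0.09,0.18,0],"spin":-0.085},
    {"gripper":0.03,"slide":[-0.09,0.18,0],"spin":-0.085}
  ]
}}

```text
time_s: 24.45
ee_pos: [0.5034, -0.2133, 0.3996]
eef_rot: [-3.141, 0.0, 0.126]
force: [0.6, 0.6, -4.0]
grip_width: 0.0459
grip_force: 45.0
```

Run:
```python
from w import *
P,p,d,o=wcloud('pics/w6.png'); print(o['ee_pos'],o['eef_rot'])
p,_=cams.camera('scene'); cv2.imwrite('pics/s6.png',p[:,:,::-1])
rect(sel(P,[.48,-.309],.15,.018,.027),'board')
```

```text
[ 0.50335695 -0.21325885  0.39961381] [-3.14112302e+00  4.92348554e-04  1.26203794e-01]
board 12633 z 0.0213 mean [ 0.5138 -0.3101] circ [ 0.4778 -0.3125] 0.1307 rect [[0.4772, -0.3125], [0.2491, 0.0852], 8.2988]
```

View pics/w6.png

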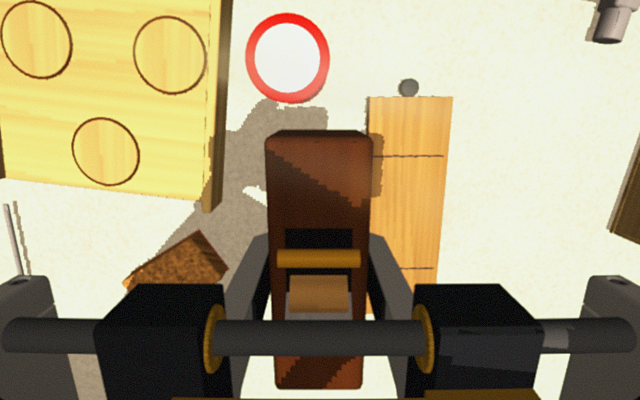

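The plane is held level. The board is seen with its end at (410,97) and pencil lines at rows 156 and 268. I'll check the centre from these.

```bash
python3 - <<'E'
from w import *
o=obs(); im=cv2.imread('pics/w6.png')
X=onplane('wrist',[[368,97],[452,97],[372,155.5],[443,156],[405,268],[434,268.5]],.022,o); print(X.round(4))
c=np.array([.4772,-.3125]); v=np.array([np.cos(.145),np.sin(.145)]); n=np.array([-v[1],v[0]])
print(np.c_[(X[:,:2]-c)@v,(X[:,:2]-c)@n].round(4))
for cam in ['scene','side']:
    P,ok=cloud(cam,np.load(cam+'0.npy'),PX); P=P[ok]; P=sel(P,[.48,-.31],.14,.019,.025); Y=np.c_[(P[:,:2]-c)@v,(P[:,:2]-c)@n]; k=abs(Y[:,0])<.1; print(cam,np.percentile(Y[k],[1,99],axis=0),np.polyfit(Y[k,0],Y[k,1],1)[0])
E
python3 go.py .4775 -.3115 .19 .14
```

```text
[[ 0.5947 -0.2503  0.022 ]
 [ 0.6059 -0.3344  0.022 ]
 [ 0.537  -0.2641  0.022 ]
 [ 0.5462 -0.3384  0.022 ]
 [ 0.4141 -0.3237  0.022 ]
 [ 0.4176 -0.3572  0.022 ]]
[[ 0.1252  0.0446]
 [ 0.1242 -0.0402]
 [ 0.0662  0.0393]
 [ 0.0645 -0.0356]
 [-0.0641 -0.002 ]
 [-0.0654 -0.0356]]
scene [[-0.097778   -0.03986705]
 [ 0.09778499  0.04616684]] -0.029433811547785432
side [[-0.09782712 -0.04066796]
 [ 0.09765884  0.04656555]] -0.009170458628758154
[-0.0387, 0.095, 0.0296] -0.012
```

```bash
python3 go.py .4775 -.3105 .052 .137
```

```text
[-0.0386, 0.094, 0.1676] -0.009
```

>>> {"fn": "jog_arm", "kwargs": {
  "rows": [
    {"gripper":0.03,"slide":[-0.01,0.025,0],"spin":-0.009},
    {"gripper":0.03,"slide":[-0.02,0.055,0.01],"spin":-0.009},
    {"gripper":0.03,"slide":[-0.035,0.085,0.03],"spin":-0.009},
    {"gripper":0.03,"slide":[-0.039,0.094,0.06],"spin":-0.009},
    {"gripper":0.03,"slide":[-0.039,0.094,0.09],"spin":-0.009},
    {"gripper":0.03,"slide":[-0.039,0.094,0.12],"spin":-0.009},
    {"gripper":0.03,"slide":[-0.039,0.094,0.14],"spin":-0.009},
    {"gripper":0.03,"slide":[-0.039,0.094,0.14],"spin":-0.009}
  ]
}}

```text
time_s: 25.35
ee_pos: [0.477, -0.31, 0.257]
eef_rot: [-3.138, 0.004, 0.138]
force: [0.9, 0.2, -3.2]
grip_width: 0.0459
grip_force: 45.0
```

```bash
python3 go.py .4775 -.3105 .052 .137
```

```text
[0.0004, 0.0006, 0.025] 0.001
```

>>> {"fn": "jog_arm", "kwargs": {
  "rows": [
    {"gripper":0.03,"slide":[0,0,0.01],"spin":0},
    {"gripper":0.03,"slide":[0,0,0.018],"spin":0},
    {"gripper":0.03,"slide":[0,0,0.024],"spin":0},
    {"gripper":0.03,"slide":[0,0,0.026],"spin":0},
    {"gripper":0.03,"slide":[0,0,0.027],"spin":0},
    {"gripper":0.03,"slide":[0,0,0.027],"spin":0}
  ]
}}

```text
time_s: 25.95
ee_pos: [0.477, -0.3112, 0.2329]
eef_rot: [3.141, -0.0, 0.137]
force: [0.2, 1.4, -5.9]
grip_width: 0.046
grip_force: 45.0
```

>>> {"fn": "jog_arm", "kwargs": {
  "rows": [
    {"gripper":0.03,"slide":[0,0,0.0015],"spin":0},
    {"gripper":0.03,"slide":[0,0,0.0015],"spin":0},
    {"gripper":0.08,"slide":[0,0,0.0015],"spin":0},
    {"gripper":0.08,"slide":[0,0,0.0015],"spin":0},
    {"gripper":0.08,"slide":[0,0,0.0015],"spin":0},
    {"gripper":0.08,"slide":[0,0,0.0015],"spin":0},
    {"gripper":0.08,"slide":[0,0,-0.03],"spin":0},
    {"gripper":0.08,"slide":[0,0,-0.07],"spin":0}
  ]
}}

```text
time_s: 26.75
ee_pos: [0.4767, -0.311, 0.302]
eef_rot: [-3.139, 0.003, 0.137]
force: [1.5, 0.4, 0.5]
grip_width: 0.0801
grip_force: 0.0
```

>>> {"fn": "jog_arm", "kwargs": {
  "rows": [
    {"gripper":0.08,"slide":[0,0,-0.05],"spin":0},
    {"gripper":0.08,"slide":[-0.01,-0.03,-0.1],"spin":0},
    {"gripper":0.08,"slide":[-0.03,-0.06,-0.1],"spin":0},
    {"gripper":0.08,"slide":[-0.06,-0.08,-0.1],"spin":0},
    {"gripper":0.08,"slide":[-0.06,-0.08,-0.1],"spin":0},
    {"gripper":0.08,"slide":[-0.06,-0.08,-0.1],"spin":0}
  ]
}}

```text
time_s: 27.35
ee_pos: [0.4065, -0.24, 0.4032]
eef_rot: [3.141, -0.001, 0.137]
force: [0.5, -0.3, -0.3]
grip_width: 0.0799
grip_force: 0.0
```

Run:
```python
from w import *
P,p,d,o=wcloud('pics/w7.png'); print(o['ee_pos'],o['eef_rot'])
B=sel(P,[.477,-.31],.14,.018,.027); rect(B,'board')
Q=sel(P,[.477,-.31],.1,.06,.075); rect(Q,'plane')
```

```text
[ 0.40649632 -0.23995927  0.40321156] [ 3.14066647e+00 -9.89696522e-04  1.36721004e-01]
board 10933 z 0.0212 mean [ 0.4856 -0.3039] circ [ 0.4731 -0.3123] 0.1281 rect [[0.4727, -0.3124], [0.2424, 0.0862], 7.903]
plane 6396 z 0.0692 mean [ 0.4811 -0.3083] circ [ 0.4762 -0.3104] 0.0679 rect [[0.476, -0.3104], [0.1297, 0.0468], 7.5105]
```

View pics/w7.png

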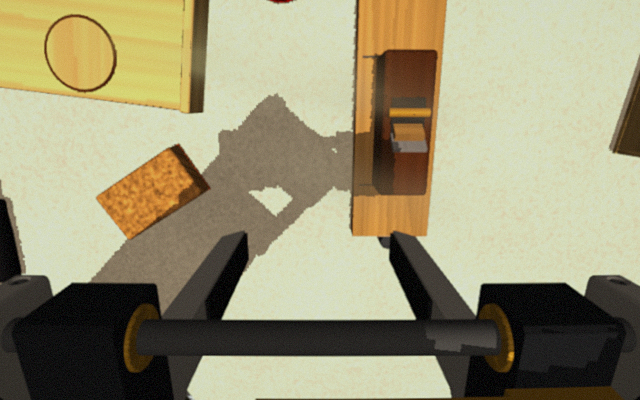

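The plane lies on the board between the lines: in wrist image (410,120), depth gives its centre at (.476,-.310) against the board's (.477,-.310). Now the containers go back, canister first.

>>> {"fn": "jog_arm", "kwargs": {
  "rows": [
    {"gripper":0.09,"slide":[0.1,-0.27,0.01],"spin":0.03},
    {"gripper":0.09,"slide":[0.1,-0.27,0.01],"spin":0.03},
    {"gripper":0.09,"slide":[0.1,-0.27,0.01],"spin":0.03},
    {"gripper":0.09,"slide":[0.1,-0.27,0.01],"spin":0.03},
    {"gripper":0.09,"slide":[0.1,-0.27,0.01],"spin":0.03},
    {"gripper":0.09,"slide":[0.1,-0.27,0.01],"spin":0.03},
    {"gripper":0.09,"slide":[0.1,-0.27,0.01],"spin":0.03}
  ]
}}

```text
time_s: 28.1
ee_pos: [0.4701, 0.0445, 0.392]
eef_rot: [-3.141, 0.001, 0.111]
force: [-0.4, -0.9, 0.4]
grip_width: 0.0896
grip_force: 0.0
```

```bash
python3 go.py .471 .3222 .19 .107
```

```text
[0.0316, -0.2759, 0.022] 0.004
```

>>> {"fn": "jog_arm", "kwargs": {
  "rows": [
    {"gripper":0.09,"slide":[0.005,-0.045,0],"spin":0.004},
    {"gripper":0.09,"slide":[0.01,-0.09,0],"spin":0.004},
    {"gripper":0.09,"slide":[0.015,-0.14,0],"spin":0.004},
    {"gripper":0.09,"slide":[0.02,-0.19,0],"spin":0.004},
    {"gripper":0.09,"slide":[0.025,-0.23,0],"spin":0.004},
    {"gripper":0.09,"slide":[0.031,-0.26,0],"spin":0.004},
    {"gripper":0.09,"slide":[0.032,-0.275,0.01],"spin":0.004},
    {"gripper":0.09,"slide":[0.032,-0.276,0.022],"spin":0.004}
  ]
}}

```text
time_s: 28.9
ee_pos: [0.4716, 0.3195, 0.3691]
eef_rot: [3.141, 0.001, 0.104]
force: [0.5, 0.1, -0.2]
grip_width: 0.0902
grip_force: 0.0
```

>>> {"fn": "jog_arm", "kwargs": {
  "rows": [
    {"gripper":0.09,"slide":[0,0,0],"spin":0},
    {"gripper":0.09,"slide":[0,0,0],"spin":0}
  ]
}}

```text
time_s: 29.1
ee_pos: [0.4717, 0.3176, 0.3702]
eef_rot: [3.141, 0.001, 0.101]
force: [0.0, -0.8, 0.3]
grip_width: 0.0903
grip_force: 0.0
```

```bash
python3 go.py .471 .3222 .056 .107;  python3 - <<'E'
from w import *
P,p,d,o=wcloud('pics/w8.png'); print(o['ee_pos'])
rect(sel(P,[.471,.323],.045,.088,.1),'can'); rect(sel(P,[.561,.3325],.05,.084,.106),'tin')
E
```

```text
[-0.0002, -0.0047, 0.1342] -0.006
[0.47167452 0.31756334 0.37020905]
can 3746 z 0.095 mean [0.4741 0.3231] circ [0.4709 0.3231] 0.0365 rect [[0.4713, 0.323], [0.0549, 0.0562], 6.0155]
tin 7517 z 0.0936 mean [0.5625 0.3325] circ [0.5619 0.3325] 0.0349 rect [[0.5616, 0.3327], [0.0684, 0.0687], 7.6796]
```

>>> {"fn": "jog_arm", "kwargs": {
  "rows": [
    {"gripper":0.09,"slide":[0,-0.005,0.03],"spin":-0.006},
    {"gripper":0.09,"slide":[0,-0.005,0.065],"spin":-0.006},
    {"gripper":0.09,"slide":[0,-0.005,0.1],"spin":-0.006},
    {"gripper":0.09,"slide":[0,-0.005,0.125],"spin":-0.006},
    {"gripper":0.09,"slide":[0,-0.005,0.134],"spin":-0.006},
    {"gripper":0.09,"slide":[0,-0.005,0.134],"spin":-0.006},
    {"gripper":0.09,"slide":[0,-0.005,0.134],"spin":-0.006}
  ]
}}

```text
time_s: 29.85
ee_pos: [0.4712, 0.3238, 0.2382]
eef_rot: [-3.141, -0.002, 0.108]
force: [0.3, -0.0, -0.0]
grip_width: 0.0899
grip_force: 0.0
```

>>> {"fn": "jog_arm", "kwargs": {
  "squeeze": 30,
  "rows": [
    {"gripper":0.04,"slide":[0,0,0],"spin":0},
    {"gripper":0.04,"slide":[0,0,0],"spin":0},
    {"gripper":0.04,"slide":[0,0,0],"spin":0},
    {"gripper":0.04,"slide":[0,0,0],"spin":0},
    {"gripper":0.04,"slide":[0,0,0],"spin":0},
    {"gripper":0.04,"slide":[0,0,0],"spin":0},
    {"gripper":0.04,"slide":[0,0,0],"spin":0},
    {"gripper":0.04,"slide":[0,0,0],"spin":0}
  ]
}}

```text
time_s: 30.65
ee_pos: [0.4708, 0.3238, 0.2369]
eef_rot: [3.141, -0.0, 0.109]
force: [-0.4, -3.5, 5.6]
grip_width: 0.0556
grip_force: 30.0
```

>>> {"fn": "jog_arm", "kwargs": {
  "rows": [
    {"gripper":0.04,"slide":[0,0,-0.015],"spin":0},
    {"gripper":0.04,"slide":[0,0,-0.04],"spin":0},
    {"gripper":0.04,"slide":[0,0,-0.075],"spin":0},
    {"gripper":0.04,"slide":[0,0,-0.11],"spin":0},
    {"gripper":0.04,"slide":[0,0,-0.14],"spin":0},
    {"gripper":0.04,"slide":[0,0.03,-0.15],"spin":0},
    {"gripper":0.04,"slide":[0,0.06,-0.15],"spin":0},
    {"gripper":0.04,"slide":[0,0.09,-0.15],"spin":0}
  ]
}}

```text
time_s: 31.45
ee_pos: [0.4801, 0.2336, 0.3875]
eef_rot: [-3.141, -0.0, 0.11]
force: [0.1, 0.2, -4.4]
grip_width: 0.0562
grip_force: 30.0
```

>>> {"fn": "jog_arm", "kwargs": {
  "rows": [
    {"gripper":0.04,"slide":[0,0.03,0],"spin":0},
    {"gripper":0.04,"slide":[0,0.06,0],"spin":0},
    {"gripper":0.04,"slide":[0,0.09,0],"spin":0},
    {"gripper":0.04,"slide":[0,0.12,0],"spin":0},
    {"gripper":0.04,"slide":[0,0.15,0],"spin":0},
    {"gripper":0.04,"slide":[0,0.18,0],"spin":0},
    {"gripper":0.04,"slide":[0,0.2,0],"spin":0},
    {"gripper":0.04,"slide":[0,0.2,0],"spin":0}
  ]
}}

```text
time_s: 32.25
ee_pos: [0.5022, 0.0339, 0.387]
eef_rot: [-3.142, 0.0, 0.106]
force: [-0.3, -0.1, -5.2]
grip_width: 0.056
grip_force: 30.0
```

```bash
python3 go.py .501 .0217 .06 .107
```

```text
[-0.0025, 0.012, 0.147] -0.001
```

>>> {"fn": "jog_arm", "kwargs": {
  "rows": [
    {"gripper":0.04,"slide":[-0.002,0.012,0.03],"spin":0},
    {"gripper":0.04,"slide":[-0.002,0.012,0.06],"spin":0},
    {"gripper":0.04,"slide":[-0.002,0.012,0.09],"spin":0},
    {"gripper":0.04,"slide":[-0.002,0.012,0.115],"spin":0},
    {"gripper":0.04,"slide":[-0.002,0.012,0.135],"spin":0},
    {"gripper":0.04,"slide":[-0.002,0.012,0.142],"spin":0},
    {"gripper":0.04,"slide":[-0.002,0.012,0.145],"spin":0},
    {"gripper":0.04,"slide":[-0.002,0.012,0.145],"spin":0}
  ]
}}

```text
time_s: 33.05
ee_pos: [0.5017, 0.0237, 0.2423]
eef_rot: [-3.142, -0.001, 0.109]
force: [-0.8, 0.7, -3.2]
grip_width: 0.0561
grip_force: 30.0
```

>>> {"fn": "jog_arm", "kwargs": {
  "rows": [
    {"gripper":0.04,"slide":[0,0,0.001],"spin":0},
    {"gripper":0.04,"slide":[0,0,0.0015],"spin":0},
    {"gripper":0.085,"slide":[0,0,0.0015],"spin":0},
    {"gripper":0.085,"slide":[0,0,0.0015],"spin":0},
    {"gripper":0.085,"slide":[0,0,0.0015],"spin":0},
    {"gripper":0.085,"slide":[0,0,0.0015],"spin":0},
    {"gripper":0.085,"slide":[0,0,-0.02],"spin":0},
    {"gripper":0.085,"slide":[0,0,-0.06],"spin":0}
  ]
}}

```text
time_s: 33.85
ee_pos: [0.5011, 0.0234, 0.3004]
eef_rot: [-3.141, 0.005, 0.109]
force: [-0.0, -0.6, 0.2]
grip_width: 0.0847
grip_force: 0.0
```

>>> {"fn": "jog_arm", "kwargs": {
  "rows": [
    {"gripper":0.085,"slide":[0,0,-0.05],"spin":0},
    {"gripper":0.085,"slide":[0,0,-0.09],"spin":-0.1},
    {"gripper":0.085,"slide":[0.01,-0.04,-0.09],"spin":-0.25},
    {"gripper":0.085,"slide":[0.02,-0.08,-0.09],"spin":-0.4},
    {"gripper":0.085,"slide":[0.03,-0.12,-0.09],"spin":-0.55},
    {"gripper":0.085,"slide":[0.05,-0.16,-0.09],"spin":-0.7},
    {"gripper":0.085,"slide":[0.07,-0.2,-0.09],"spin":-0.85},
    {"gripper":0.085,"slide":[0.08,-0.23,-0.09],"spin":-1.0}
  ]
}}

```text
time_s: 34.65
ee_pos: [0.5565, 0.2631, 0.3914]
eef_rot: [-3.141, -0.0, 1.116]
force: [0.7, -0.0, -0.4]
grip_width: 0.0851
grip_force: 0.0
```

```bash
python3 go.py .5613 .3325 .19 1.674
```

```text
[0.0644, -0.0262, 0.0214] -0.558
```

>>> {"fn": "jog_arm", "kwargs": {
  "rows": [
    {"gripper":0.094,"slide":[0.03,-0.013,0.01],"spin":-0.15},
    {"gripper":0.094,"slide":[0.064,-0.026,0.021],"spin":-0.3},
    {"gripper":0.094,"slide":[0.064,-0.026,0.021],"spin":-0.45},
    {"gripper":0.094,"slide":[0.064,-0.026,0.021],"spin":-0.558},
    {"gripper":0.094,"slide":[0.064,-0.026,0.021],"spin":-0.558},
    {"gripper":0.094,"slide":[0.064,-0.026,0.021],"spin":-0.558},
    {"gripper":0.094,"slide":[0.064,-0.026,0.021],"spin":-0.558}
  ]
}}

```text
time_s: 35.35
ee_pos: [0.5614, 0.3294, 0.3708]
eef_rot: [3.141, -0.0, 1.664]
force: [-0.7, -0.7, 0.0]
grip_width: 0.0939
grip_force: 0.0
```

```bash
python3 go.py .5617 .3327 .057 1.674
```

```text
[0.0032, 0.0006, 0.1338] -0.01
```

>>> {"fn": "jog_arm", "kwargs": {
  "rows": [
    {"gripper":0.094,"slide":[0.003,0,0.03],"spin":-0.01},
    {"gripper":0.094,"slide":[0.003,0,0.065],"spin":-0.01},
    {"gripper":0.094,"slide":[0.003,0,0.1],"spin":-0.01},
    {"gripper":0.094,"slide":[0.003,0,0.125],"spin":-0.01},
    {"gripper":0.094,"slide":[0.003,0,0.134],"spin":-0.01},
    {"gripper":0.094,"slide":[0.003,0,0.134],"spin":-0.01},
    {"gripper":0.094,"slide":[0.003,0,0.134],"spin":-0.01}
  ]
}}

```text
time_s: 36.05
ee_pos: [0.5614, 0.3328, 0.2382]
eef_rot: [3.14, -0.001, 1.676]
force: [0.1, -0.3, 1.0]
grip_width: 0.094
grip_force: 0.0
```

>>> {"fn": "jog_arm", "kwargs": {
  "squeeze": 30,
  "rows": [
    {"gripper":0.05,"slide":[0,0,0],"spin":0},
    {"gripper":0.05,"slide":[0,0,0],"spin":0},
    {"gripper":0.05,"slide":[0,0,0],"spin":0},
    {"gripper":0.05,"slide":[0,0,0],"spin":0},
    {"gripper":0.05,"slide":[0,0,0],"spin":0},
    {"gripper":0.05,"slide":[0,0,0],"spin":0},
    {"gripper":0.05,"slide":[0,0,0],"spin":0},
    {"gripper":0.05,"slide":[0,0,0],"spin":0}
  ]
}}

```text
time_s: 36.85
ee_pos: [0.5612, 0.3327, 0.2372]
eef_rot: [3.141, -0.0, 1.677]
force: [0.6, -0.4, 6.0]
grip_width: 0.0677
grip_force: 30.0
```

>>> {"fn": "jog_arm", "kwargs": {
  "rows": [
    {"gripper":0.05,"slide":[0,0,-0.015],"spin":0},
    {"gripper":0.05,"slide":[0,0,-0.04],"spin":0},
    {"gripper":0.05,"slide":[0,0,-0.075],"spin":0},
    {"gripper":0.05,"slide":[0,0,-0.11],"spin":0},
    {"gripper":0.05,"slide":[-0.02,0,-0.13],"spin":0},
    {"gripper":0.05,"slide":[-0.05,0,-0.13],"spin":0},
    {"gripper":0.05,"slide":[-0.085,0,-0.13],"spin":0.03},
    {"gripper":0.05,"slide":[-0.12,0,-0.13],"spin":0.06}
  ]
}}

```text
time_s: 37.65
ee_pos: [0.5734, 0.2122, 0.3672]
eef_rot: [-3.141, 0.0, 1.616]
force: [0.2, -0.1, -3.1]
grip_width: 0.0678
grip_force: 30.0
```

>>> {"fn": "jog_arm", "kwargs": {
  "rows": [
    {"gripper":0.05,"slide":[-0.035,0,0],"spin":0.02},
    {"gripper":0.05,"slide":[-0.07,0,0],"spin":0.04},
    {"gripper":0.05,"slide":[-0.105,0,0],"spin":0.04},
    {"gripper":0.05,"slide":[-0.14,0,0],"spin":0.04},
    {"gripper":0.05,"slide":[-0.175,0,0],"spin":0.04},
    {"gripper":0.05,"slide":[-0.21,0,0],"spin":0.04},
    {"gripper":0.05,"slide":[-0.23,0,0],"spin":0.04},
    {"gripper":0.05,"slide":[-0.23,0,0],"spin":0.04}
  ]
}}

```text
time_s: 38.45
ee_pos: [0.5842, -0.0186, 0.367]
eef_rot: [-3.141, 0.0, 1.574]
force: [-0.4, 0.3, -3.0]
grip_width: 0.0677
grip_force: 30.0
```

```bash
python3 go.py .6082 -.048 .06 1.5708
```

```text
[-0.0294, 0.0239, 0.127] 0.003
```

>>> {"fn": "jog_arm", "kwargs": {
  "rows": [
    {"gripper":0.05,"slide":[-0.015,0.012,0],"spin":0},
    {"gripper":0.05,"slide":[-0.029,0.024,0.01],"spin":0},
    {"gripper":0.05,"slide":[-0.029,0.024,0.04],"spin":0},
    {"gripper":0.05,"slide":[-0.029,0.024,0.07],"spin":0},
    {"gripper":0.05,"slide":[-0.029,0.024,0.095],"spin":0},
    {"gripper":0.05,"slide":[-0.029,0.024,0.115],"spin":0},
    {"gripper":0.05,"slide":[-0.029,0.024,0.122],"spin":0},
    {"gripper":0.05,"slide":[-0.029,0.024,0.124],"spin":0}
  ]
}}

```text
time_s: 39.25
ee_pos: [0.6085, -0.0446, 0.2424]
eef_rot: [-3.141, -0.0, 1.577]
force: [-0.2, 0.0, -2.8]
grip_width: 0.0676
grip_force: 30.0
```

>>> {"fn": "jog_arm", "kwargs": {
  "rows": [
    {"gripper":0.05,"slide":[0,0,0.001],"spin":0},
    {"gripper":0.05,"slide":[0,0,0.0015],"spin":0},
    {"gripper":0.05,"slide":[0,0,0.0015],"spin":0},
    {"gripper":0.09,"slide":[0,0,0.0015],"spin":0},
    {"gripper":0.09,"slide":[0,0,0.0015],"spin":0},
    {"gripper":0.09,"slide":[0,0,0.0015],"spin":0},
    {"gripper":0.09,"slide":[0,0,0.0015],"spin":0},
    {"gripper":0.09,"slide":[0,0,-0.03],"spin":0}
  ]
}}

```text
time_s: 40.05
ee_pos: [0.6078, -0.0453, 0.2694]
eef_rot: [-3.135, -0.001, 1.577]
force: [-0.0, 0.6, 0.1]
grip_width: 0.0905
grip_force: 0.0
```

>>> {"fn": "jog_arm", "kwargs": {
  "rows": [
    {"gripper":0.09,"slide":[0,0,-0.05],"spin":0},
    {"gripper":0.09,"slide":[0,0,-0.1],"spin":0},
    {"gripper":0.09,"slide":[0.04,-0.03,-0.12],"spin":0},
    {"gripper":0.09,"slide":[0.08,-0.06,-0.12],"spin":0},
    {"gripper":0.09,"slide":[0.12,-0.09,-0.12],"spin":-0.03},
    {"gripper":0.09,"slide":[0.16,-0.12,-0.12],"spin":-0.05},
    {"gripper":0.09,"slide":[0.2,-0.14,-0.12],"spin":-0.07},
    {"gripper":0.09,"slide":[0.24,-0.16,-0.12],"spin":-0.1}
  ]
}}

```text
time_s: 40.85
ee_pos: [0.4456, 0.1952, 0.3931]
eef_rot: [3.141, -0.0, 1.678]
force: [0.2, 1.2, 0.8]
grip_width: 0.0901
grip_force: 0.0
```

```bash
python3 go.py .382 .3124 .19 1.672
python3 - <<'E'
from w import *
P,p,d,o=wcloud('pics/w9.png'); print(o['ee_pos'])
rect(sel(P,[.382,.3135],.045,.108,.125),'jar'); rect(sel(P,[.608,-.048],.05,.09,.106),'tin')
E
```

```text
[0.1233, -0.0507, 0.0231] 0.006
[0.44558698 0.19516869 0.39308897]
jar 4607 z 0.1172 mean [0.383  0.3131] circ [0.3821 0.3136] 0.0262 rect [[0.3828, 0.3121], [0.0511, 0.048], 4.7675]
tin 0
```

>>> {"fn": "jog_arm", "kwargs": {
  "rows": [
    {"gripper":0.09,"slide":[0.04,-0.017,0.01],"spin":0.006},
    {"gripper":0.09,"slide":[0.08,-0.034,0.02],"spin":0.006},
    {"gripper":0.09,"slide":[0.11,-0.045,0.023],"spin":0.006},
    {"gripper":0.09,"slide":[0.124,-0.051,0.023],"spin":0.006},
    {"gripper":0.09,"slide":[0.124,-0.051,0.023],"spin":0.006},
    {"gripper":0.09,"slide":[0.124,-0.051,0.023],"spin":0.006},
    {"gripper":0.09,"slide":[0.124,-0.051,0.023],"spin":0.006}
  ]
}}

```text
time_s: 41.6
ee_pos: [0.3837, 0.3109, 0.3698]
eef_rot: [3.141, 0.0, 1.67]
force: [-0.1, -1.4, -0.8]
grip_width: 0.0897
grip_force: 0.0
```

```bash
python3 go.py .3822 .3128 .069 1.672
```

```text
[0.002, -0.0013, 0.1208] -0.002
```

>>> {"fn": "jog_arm", "kwargs": {
  "rows": [
    {"gripper":0.09,"slide":[0.002,-0.001,0.03],"spin":0},
    {"gripper":0.09,"slide":[0.002,-0.001,0.06],"spin":0},
    {"gripper":0.09,"slide":[0.002,-0.001,0.09],"spin":0},
    {"gripper":0.09,"slide":[0.002,-0.001,0.112],"spin":0},
    {"gripper":0.09,"slide":[0.002,-0.001,0.121],"spin":0},
    {"gripper":0.09,"slide":[0.002,-0.001,0.121],"spin":0},
    {"gripper":0.09,"slide":[0.002,-0.001,0.121],"spin":0}
  ]
}}

```text
time_s: 42.3
ee_pos: [0.3825, 0.3134, 0.2497]
eef_rot: [3.14, -0.001, 1.67]
force: [0.1, 0.6, -0.4]
grip_width: 0.0901
grip_force: 0.0
```

>>> {"fn": "jog_arm", "kwargs": {
  "squeeze": 25,
  "rows": [
    {"gripper":0.04,"slide":[0,0,0],"spin":0},
    {"gripper":0.04,"slide":[0,0,0],"spin":0},
    {"gripper":0.04,"slide":[0,0,0],"spin":0},
    {"gripper":0.04,"slide":[0,0,0],"spin":0},
    {"gripper":0.04,"slide":[0,0,0],"spin":0},
    {"gripper":0.04,"slide":[0,0,0],"spin":0},
    {"gripper":0.04,"slide":[0,0,0],"spin":0},
    {"gripper":0.04,"slide":[0,0,0],"spin":0}
  ]
}}

```text
time_s: 43.1
ee_pos: [0.3821, 0.3136, 0.2488]
eef_rot: [3.141, -0.0, 1.671]
force: [-0.8, 0.0, 2.4]
grip_width: 0.0533
grip_force: 25.0
```

>>> {"fn": "jog_arm", "kwargs": {
  "rows": [
    {"gripper":0.04,"slide":[0,0,-0.015],"spin":0},
    {"gripper":0.04,"slide":[0,0,-0.04],"spin":0},
    {"gripper":0.04,"slide":[0,0,-0.075],"spin":0},
    {"gripper":0.04,"slide":[0,0,-0.11],"spin":0},
    {"gripper":0.04,"slide":[0,0,-0.13],"spin":0},
    {"gripper":0.04,"slide":[-0.02,0.03,-0.13],"spin":0.03},
    {"gripper":0.04,"slide":[-0.04,0.06,-0.13],"spin":0.06},
    {"gripper":0.04,"slide":[-0.06,0.09,-0.13],"spin":0.1}
  ]
}}

```text
time_s: 43.9
ee_pos: [0.4784, 0.2622, 0.3783]
eef_rot: [-3.141, 0.0, 1.57]
force: [-0.2, 0.9, -3.3]
grip_width: 0.0533
grip_force: 25.0
```

>>> {"fn": "jog_arm", "kwargs": {
  "rows": [
    {"gripper":0.04,"slide":[-0.02,0.02,0],"spin":0},
    {"gripper":0.04,"slide":[-0.045,0.045,0],"spin":0},
    {"gripper":0.04,"slide":[-0.07,0.07,0],"spin":0},
    {"gripper":0.04,"slide":[-0.1,0.09,0],"spin":0},
    {"gripper":0.04,"slide":[-0.12,0.11,0],"spin":0},
    {"gripper":0.04,"slide":[-0.13,0.12,0],"spin":0},
    {"gripper":0.04,"slide":[-0.13,0.12,0],"spin":0},
    {"gripper":0.04,"slide":[-0.13,0.12,0],"spin":0}
  ]
}}

```text
time_s: 44.7
ee_pos: [0.5972, 0.1334, 0.3781]
eef_rot: [-3.14, -0.0, 1.571]
force: [-0.2, 1.0, -3.8]
grip_width: 0.0533
grip_force: 25.0
```

```bash
python3 go.py .611 .0907 .07 1.5708
```

```text
[-0.0427, 0.0138, 0.1281] 0.0
```

>>> {"fn": "jog_arm", "kwargs": {
  "rows": [
    {"gripper":0.04,"slide":[-0.02,0.007,0],"spin":0},
    {"gripper":0.04,"slide":[-0.0425,0.014,0.01],"spin":0},
    {"gripper":0.04,"slide":[-0.0425,0.014,0.04],"spin":0},
    {"gripper":0.04,"slide":[-0.0425,0.014,0.07],"spin":0},
    {"gripper":0.04,"slide":[-0.0425,0.014,0.095],"spin":0},
    {"gripper":0.04,"slide":[-0.0425,0.014,0.115],"spin":0},
    {"gripper":0.04,"slide":[-0.0425,0.014,0.122],"spin":0},
    {"gripper":0.04,"slide":[-0.0425,0.014,0.123],"spin":0}
  ]
}}

```text
time_s: 45.5
ee_pos: [0.6112, 0.0912, 0.2553]
eef_rot: [-3.14, 0.0, 1.572]
force: [0.3, -1.2, -3.1]
grip_width: 0.053
grip_force: 25.0
```

>>> {"fn": "jog_arm", "kwargs": {
  "rows": [
    {"gripper":0.04,"slide":[0,0,0.001],"spin":0},
    {"gripper":0.04,"slide":[0,0,0.002],"spin":0},
    {"gripper":0.04,"slide":[0,0,0.002],"spin":0},
    {"gripper":0.09,"slide":[0,0,0.002],"spin":0},
    {"gripper":0.09,"slide":[0,0,0.002],"spin":0},
    {"gripper":0.09,"slide":[0,0,0.002],"spin":0},
    {"gripper":0.09,"slide":[0,0,0.002],"spin":0},
    {"gripper":0.09,"slide":[0,0,-0.03],"spin":0}
  ]
}}

```text
time_s: 46.3
ee_pos: [0.611, 0.0902, 0.2823]
eef_rot: [-3.135, 0.001, 1.571]
force: [0.3, -0.3, 0.2]
grip_width: 0.0885
grip_force: 0.0
```

>>> {"fn": "jog_arm", "kwargs": {
  "rows": [
    {"gripper":0.09,"slide":[0,0,-0.05],"spin":0},
    {"gripper":0.09,"slide":[0,0,-0.1],"spin":0},
    {"gripper":0.09,"slide":[0,0,-0.15],"spin":0},
    {"gripper":0.09,"slide":[-0.02,-0.03,-0.18],"spin":0},
    {"gripper":0.09,"slide":[-0.04,-0.06,-0.18],"spin":0},
    {"gripper":0.09,"slide":[-0.05,-0.08,-0.18],"spin":0},
    {"gripper":0.09,"slide":[-0.05,-0.08,-0.18],"spin":0},
    {"gripper":0.09,"slide":[-0.05,-0.08,-0.18],"spin":0}
  ]
}}

```text
time_s: 47.1
ee_pos: [0.5316, 0.0403, 0.4661]
eef_rot: [3.141, -0.0, 1.57]
force: [-0.1, -0.0, 0.6]
grip_width: 0.0899
grip_force: 0.0
```

Run:
```python
from w import *
P,p,d,o=wcloud('pics/w10.png'); print(o['ee_pos'])
rect(sel(P,[.61,-.0465],.045,.09,.106),'tin'); rect(sel(P,[.61,.0915],.04,.114,.13),'jar')
rect(sel(P,[.501,.023],.05,.094,.106),'can'); rect(sel(P,[.501,.022],.03,.109,.12),'cap')
vv,uu=np.mgrid[0:400,0:640]
for n in ['scene','side']:
    p,d=cams.camera(n); cv2.imwrite(f'pics/{n}f.png',p[:,:,::-1]); Q,ok=cloud(n,d,PX); Q=Q[ok]
    rect(sel(Q,[.477,-.31],.1,.06,.078),n+' plane'); rect(sel(Q,[.61,-.0465],.045,.09,.106),n+' tin')
```

```text
[0.53164422 0.04030312 0.46609419]
tin 2086 z 0.0973 mean [ 0.6012 -0.0444] circ [ 0.6085 -0.0455] 0.0344 rect [[0.6009, -0.0466], [0.0523, 0.0676], 9.5192]
jar 2396 z 0.1211 mean [0.6109 0.0909] circ [0.6116 0.0902] 0.0261 rect [[0.6115, 0.0903], [0.0513, 0.0506], 57.5214]
can 2057 z 0.0989 mean [0.5024 0.0265] circ [0.5017 0.0242] 0.0362 rect [[0.5017, 0.0238], [0.0557, 0.0555], 6.3808]
cap 496 z 0.1132 mean [0.5019 0.0244] circ [0.5017 0.024 ] 0.013 rect [[0.5018, 0.0239], [0.0249, 0.025], 74.693]
scene plane 559 z 0.0697 mean [ 0.4851 -0.3027] circ [ 0.4766 -0.307 ] 0.0684 rect [[0.4766, -0.3086], [0.1323, 0.0492], 7.6827]
scene tin 602 z 0.0978 mean [ 0.6122 -0.0425] circ [ 0.6097 -0.0452] 0.0353 rect [[0.6099, -0.0441], [0.0676, 0.0681], 41.947]
side plane 525 z 0.0697 mean [ 0.475  -0.3037] circ [ 0.476  -0.3074] 0.0684 rect [[0.4762, -0.3097], [0.1306, 0.0548], 7.4316]
side tin 421 z 0.0993 mean [ 0.6056 -0.0421] circ [ 0.6068 -0.0454] 0.0358 rect [[0.6076, -0.0451], [0.0667, 0.0678], 46.4467]
```

View pics/scenef.png

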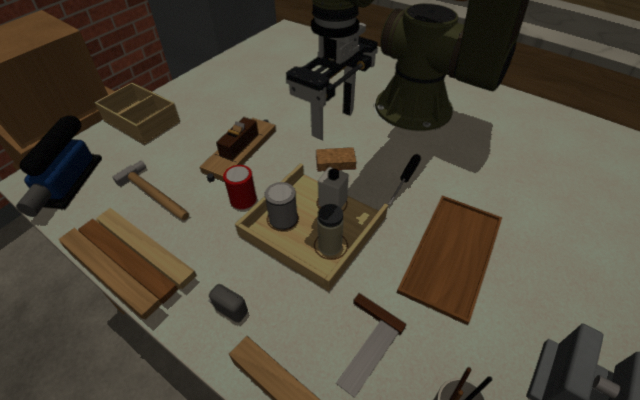

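The plane stands on the board at (238,140). The tin (281,205), canister (333,187) and jar (330,230) are back within 3 mm of where they started, and the gripper is clear.

```bash
python3 -c "
from station import workorder
print(workorder.hand_in())"
```

```text
the job is handed in; nothing more can be done
None
```

I handed the job in, and no verdict came back: by my last camera measurements the plane lies upright on the board between the two lines, and the tin, jar and canister stand back in the rack within about 3 mm of where they started.

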